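# Tools of the next job from the machine rail to the tool board

### The job

The tools on the aluminium rail lie in the order in which the job uses them. Lay the three good ones (twist drill, taper sleeve, stepped arbor) into the three notches of the wooden tool board in the same order from left to right, each lying in the V of both notched strips with its middle over the middle of the board. Throw the broken taper shank away: push it in through the spring flap of the red scrap box and let go of it while the flap is held open, so that it falls inside and the flap shuts behind it.

Things in the scene. Friction and masses are not known exactly. Their poses are not given: they have to be found in the camera images.
- drill_mid (a point): Twist drill: pale grey, spiral flutes at one end, plain shank at the other, 142 mm long, 27 mm thick, 0.41 kg. Point at its middle on its axis, 37 mm above the bench as it lies; x along it, z up. It lies in one of the four saddles of the aluminium rail (66 mm apart, so about 33 mm free between tools: open the gripper little wider than the tool).
- sleeve_mid (a point): Taper sleeve: warm grey-brown, a smooth thick round bar with a flat tang at one end, 142 mm long, 33 mm thick at the middle (30 at the tang half, 35 at the other end), 0.48 kg. Point at its middle on its axis, 41 mm above the bench as it lies; x along it, z up. It lies in one of the four saddles of the rail.
- arbor_mid (a point): Stepped arbor: cool grey round bar with turned steps, thickest near one end, 150 mm long, 31 mm thick at the middle (34 at the thick step, 26 at the far end), 0.62 kg. Point at its middle on its axis, 40 mm above the bench as it lies; x along it, z up. It lies in one of the four saddles of the rail.
- stub_mid (a point): Broken taper shank, the reject: pale grey, plain, only 86 mm long (the others are over 140), 21 mm thick, 0.2 kg. Point at its middle on its axis, 33 mm above the bench as it lies; x along it, z up. It lies in one of the four saddles of the rail. Held across its middle, fingers may reach down to 13 mm above the bench.
- drill_saddle (a point): Black V saddle of the rail in which the twist drill lies at the start; the saddles stay and mark the order of the row. Two notched strips 6 mm thick, 38 mm clear between them (fingers go there), tops 36 mm, floor between them 11 mm above the bench. Origin on the V's bottom line, 18 mm above the bench, mid-way between the strips; x along the tool, y to the left along the row.
- sleeve_saddle (a point): Black V saddle in which the taper sleeve lies at the start, like the drill's: origin on the V's bottom line, x along the tool, y to the left along the row. It does not move.
- arbor_saddle (a point): Black V saddle in which the stepped arbor lies at the start, like the drill's: origin on the V's bottom line, x along the tool, y to the left along the row. It does not move.
- tool_board: Wooden board, fixed, 96 x 214 mm, 9 thick; origin under its centre on the bench, x away from the robot, y left along its row. Two notched strips 6 mm thick at x = -22, +22 mm, tops 36 mm high. V notches 36 mm wide at y = +66 (left), 0, -66 mm, bottoms 18 mm above the bench as in the saddles: laid along x, a tool lies as high as on the rail. Board or rail is the nearer one.
- scrap_box: Red steel box, fixed, 146 (x) x 156 (y) x 150 mm high, floor 4 mm; origin under its centre on the bench. Top opening 116 (x) x 120 mm (y), centred. Its flap hangs on the edge y = -60 mm and swings down in; the spring carries the shank. Fingers holding the shank along x, tips 45 mm below the rim, hold it open; opened there to 70 mm they push it further and the shank falls past.
- flap (a joint): Angle of the scrap box's spring flap, a steel plate 116 mm long lying 5 mm below the rim: 0 shut (level), grows as it swings down, up to 1.5 rad. About 3 N at mid-length opens it, 5 N holds it open; it springs shut when left.

How it is judged:
By the outcome, as a careful person would: the job done as asked, in the order asked, and still so for the second after the job is handed in, with the robot touching nothing.
It also fails if it takes over 122 s, if anything falls off the work surface, if the arm or the gripper's body presses on something with over 40 N, if the wrist force passes 120 N, or if a joint passes its speed limit or range.

### The arm

A 7-joint arm with a two-finger parallel gripper is mounted at the origin on a cart in front of the work surface, level with it; the furniture and walls round the work are solid. World frame = base frame: x ahead of the robot, y to its left, z up, the work surface at z = 0. Lengths are in m, angles in degrees, forces in N, time in s.
With the tool pointing down it reaches from about 0.425 to 0.875 m from the base axis. Payload 8.4 kg.
Tool frame: the origin (TCP) lies at the very end of the fingers, on their centre line; the grasp point (between the pads) lies manip.tcp_to_grasp behind it (manip.tcp_to_grasp is the distance from the TCP to the grasp point, in m); y points along the fingers, z is the direction in which the jaws open and shut, and the axes are right-handed (so a half turn about y gives the same grasp; the last joint's range is limited). The gripper opens to 85 mm and grips with 20 to 120 N. Pads are 22 mm wide; open, the fingers measure 114 mm over their backs; the gripper's body (76 mm by 85 mm) begins 54 mm behind the grasp point. The pads swing forward as they close: fully open they stand 13 mm farther back than shut.
Start: joints at [65.65, 19.091, 2.286, 83.961, -0.768, 76.965, -3.352], TCP at [0.208, -0.616, 0.199] pointing down, gripper open.
Joint ranges: [-147.57, 147.57], [-21.85, 119.76], [-74.77, 79.35], [14.55, 137.4], [-85.83, 265.84], [4.83, 119.75], [-152.11, 152.11]. Speed limits (degrees/s): [127.2, 127.2, 159.86, 159.86, 180, 180, 180].

### API

Orientations are given as a 3x3 rotation matrix whose columns are the frame's x, y, z axes.
In Python, from cell import manip gives the robot as it stands.
- The arm moves only by the shell command python3 -m inch 'ROWS' [FORCE]. ROWS is JSON, a list of rows, each an object of numbers: "dx", "dy", "dz": the shift along the tool's x, y, z each as a share of 5 cm, from -1 to 1; "ax", "ay", "az": the turn, a rotation vector about the tool's x, y, z each as a share of 8 degrees, from -1 to 1; "gripper": the opening, from -1 (shut) to 1 (fully open). A call has 1 to 20 rows; each row shifts and turns the pose as measured when the row begins, along the tool's axes as they then stand; what a row does not reach is not made up. A row lasts 1/10 s, in which the tool goes at most 50 mm and 8.59 degrees, less where a joint would pass 70% of its speed; a pose out of reach is approached as far as the arm can. A call with a number of a shift or a turn outside -1 to 1 is refused whole. A call with a gripper value outside its range is refused whole. The fingers move at their own pace and stop on an object; FORCE is the grip in N (left out, the last holds). Time passes only in rows, so rows that do not move let the fingers close. It gives the time, the measured TCP pose, the force and the opening at its end, in the units of the state.
- manip.sense(): the state, without advancing time (a new reading comes with each control period).
- manip.capture(name): name is "scene" or "top" or "wrist"; returns (picture, depth): 400x640x3 uint8, red, green, blue; 400x640 float32, m along the optical axis (not along the pixel's ray), 0 where there is no reading.
- manip.camera_params(name): a dict with "vertical_fov" (degrees; the focal length in pixels is half the picture's height over the tangent of half this angle, whatever the lens; pixels are square), "cx", "cy" (the principal point, pixels), "world_to_cam" (4x4, takes a point from world to camera coordinates). Camera axes: x right, y down, z forward; pixel columns grow to the right and rows downward; lengths in m; the calibration is good to about 2 mm. A picture is of the moment at which its call begins: read the wrist's pose just before it. camera_params takes no time and is no camera call; for the wrist camera it gives the pose at the moment of the call.
- manip.hand_in(): hands the job in, once; it reports no verdict.
The state is a dict: "time_s": time; "joints": joint angles; "joint_vel": joint speeds; "tau": joint torques, N m; "ee_pos": TCP position; "ee_rot": TCP orientation; "wrist_force": force on the tool from outside, world axes, zero at the start; "wrist_torque": the same for the moment, N m; "opening": finger opening in m.
Only numpy, scipy, OpenCV 4.12 (cv2) and the standard library are available. Lean on these libraries where they do the work, as an engineer would, in place of code of your own. Each camera call takes 0.05 s, during which the arm holds its last target. There are 200 camera calls.

## Working session

There is one attempt and no reset: what is moved stays moved. The work goes in short steps, Python scripts to look and compute and a shell command to move; the robot and the scene stay as the last step left them, time stands still between calls to the robot, and variables do not carry over. Pictures are saved under pics/ and viewed, about 12 in all and at most 16, crops included, and the job is handed in when it is done.

```bash
mkdir -p pics; ls; cat > h.py <<'E'
import numpy as np, cv2
from cell import manip
def cap(n,name=None):
    P=manip.camera_params(n); img,d=manip.capture(n)
    if name: cv2.imwrite('pics/'+name,img[:,:,::-1])
    return img,d,P
def world(d,P):
    h,w=d.shape; f=h/2/np.tan(np.radians(P['vertical_fov'])/2)
    v,u=np.mgrid[:h,:w]; 
    c=np.stack([(u-P['cx'])*d/f,(v-P['cy'])*d/f,d,np.ones_like(d)],-1)
    X=c@np.linalg.inv(np.array(P['world_to_cam'])).T
    X=X[...,:3]; X[d==0]=np.nan; return X
E
python3 - <<'E'
from h import *
s=manip.sense(); print({k:np.round(v,3).tolist() for k,v in s.items()}, manip.tcp_to_grasp)
for n in('top','scene'):
    i,d,P=cap(n,n+'0.png'); X=world(d,P); np.save(n+'0.npy',X); print(n,P['vertical_fov'],np.round(P['world_to_cam'],2).tolist(),(d==0).mean())
E
```

```text
pics
{'time_s': 0.0, 'joints': [65.648, 19.133, 2.285, 84.012, -0.768, 76.963, -3.352], 'joint_vel': [-0.066, 0.053, 0.016, 0.068, 0.006, 0.041, -0.109], 'tau': [-0.001, -65.856, 1.365, -40.556, 0.017, 0.012, 0.0], 'ee_pos': [0.208, -0.615, 0.198], 'ee_rot': [[-0.947, -0.001, 0.32], [-0.32, 0.001, -0.947], [0.0, -1.0, -0.002]], 'wrist_force': [-0.587, -0.077, 0.313], 'wrist_torque': [0.007, 0.061, 0.025], 'opening': 0.085} 0.0187
top 47.20991929641043 [[0.03, -1.0, -0.0, 0.02], [-1.0, -0.03, -0.07, 0.56], [0.07, 0.0, -1.0, 1.18], [0.0, 0.0, 0.0, 1.0]] 0.00416015625
scene 52.09187810454459 [[-0.58, -0.81, 0.0, 0.34], [-0.38, 0.28, -0.88, 0.3], [0.72, -0.52, -0.47, 0.8], [0.0, 0.0, 0.0, 1.0]] 0.0039140625
```

View pics/top0.png

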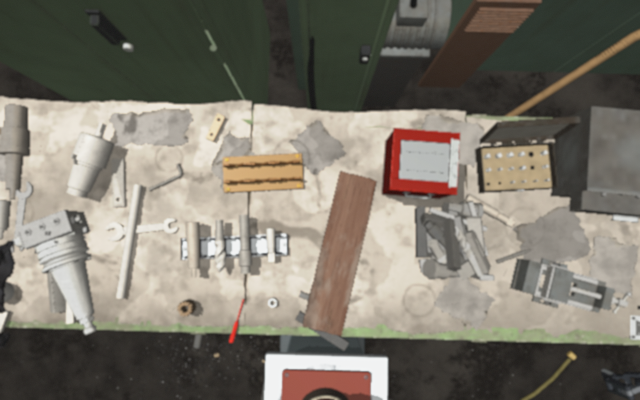

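View pics/scene0.png

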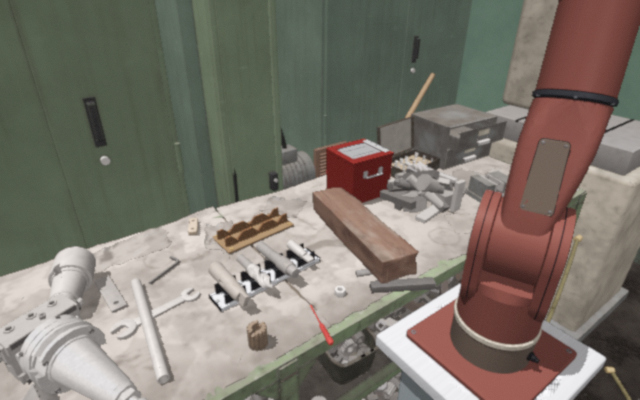

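The top view shows the rail around (235,247) with the stub at (270,245), the board at (263,172) and the scrap box at (425,162). A wooden beam lies between them at (340,255). Next I'll measure these and take an enlarged view.

```bash
python3 - <<'E'
from h import *
X=np.load('top0.npy')
im=cv2.imread('pics/top0.png')
c=cv2.resize(im[140:290,170:300],None,fx=4.6,fy=4,interpolation=cv2.INTER_CUBIC)
c=cv2.resize(im[140:285,170:310],None,fx=4,fy=4,interpolation=cv2.INTER_CUBIC); cv2.imwrite('pics/c0.png',c)
def box(m,name):
    P=X[m]; r=cv2.minAreaRect(P[:,:2].astype(np.float32)); print(name,m.sum(),np.round(r[0],4),np.round(r[1],4),round(r[2],1),'z',np.round(np.nanpercentile(P[:,2],[2,50,98]),3))
v,u=np.mgrid[:400,:640]
z=X[...,2]
for nm,(u0,u1,v0,v1) in dict(rail=(178,292,215,280),board=(215,310,145,200),scrap=(380,468,120,205),beam=(300,380,165,340)).items():
    m=(u>u0)&(u<u1)&(v>v0)&(v<v1)&np.isfinite(z)
    for th in ((.012,.028,.042) if nm in('rail','board') else (.03,.13)):
        mm=(m&(z>th)).astype(np.uint8); n,l,st,_=cv2.connectedComponentsWithStats(mm)
        for k in range(1,n):
            if st[k,4]>25: box(l==k,f'{nm}>{th}')
print('bench z',np.nanmedian(z[200:215,180:290]))
E
```

```text
rail>0.012 1997 [0.4233 0.29  ] [0.1475 0.1973] 8.8 z [0.013 0.05  0.06 ]
rail>0.012 352 [0.4342 0.1542] [0.0825 0.0605] 2.1 z [0.013 0.038 0.048]
rail>0.028 678 [0.4343 0.2196] [0.1463 0.0526] 4.4 z [0.034 0.05  0.059]
rail>0.028 523 [0.4259 0.284 ] [0.1384 0.0544] 2.0 z [0.031 0.045 0.053]
rail>0.028 696 [0.418  0.3505] [0.1394 0.0532] 3.1 z [0.035 0.054 0.062]
rail>0.028 298 [0.4361 0.1592] [0.0504 0.0829] 76.0 z [0.03  0.039 0.048]
rail>0.042 612 [0.4344 0.2185] [0.1455 0.0318] 2.3 z [0.043 0.051 0.06 ]
rail>0.042 370 [0.4313 0.2842] [0.128 0.026] 3.6 z [0.042 0.047 0.054]
rail>0.042 632 [0.4179 0.3514] [0.1394 0.0339] 3.0 z [0.044 0.054 0.062]
rail>0.042 95 [0.4484 0.1542] [0.0538 0.0182] 1.8 z [0.042 0.044 0.049]
board>0.012 305 [0.6527 0.1849] [0.028 0.204] 5.0 z [0.012 0.027 0.039]
board>0.012 275 [0.6038 0.1802] [0.0168 0.2034] 5.8 z [0.012 0.028 0.038]
board>0.028 45 [0.6495 0.152 ] [0.0065 0.0452] 6.3 z [0.029 0.035 0.04 ]
board>0.028 41 [0.6435 0.2204] [0.0059 0.0447] 2.1 z [0.028 0.035 0.039]
board>0.028 27 [0.6395 0.2748] [0.0059 0.0225] 3.8 z [0.029 0.035 0.04 ]
board>0.028 46 [0.6008 0.2135] [0.0062 0.0448] 5.1 z [0.028 0.034 0.039]
board>0.028 45 [0.606  0.1479] [0.006  0.0445] 2.8 z [0.029 0.035 0.039]
scrap>0.03 4820 [ 0.6405 -0.2166] [0.1601 0.1583] 87.1 z [0.051 0.148 0.154]
scrap>0.03 28 [ 0.5525 -0.3234] [0.0074 0.0309] 2.2 z [0.063 0.077 0.102]
scrap>0.13 4194 [ 0.6447 -0.2168] [0.1601 0.1498] 87.2 z [0.143 0.149 0.154]
beam>0.03 6405 [ 0.4231 -0.0261] [0.1007 0.3991] 77.6 z [0.064 0.076 0.086]
bench z -0.00030517790419337665
```

View pics/c0.png

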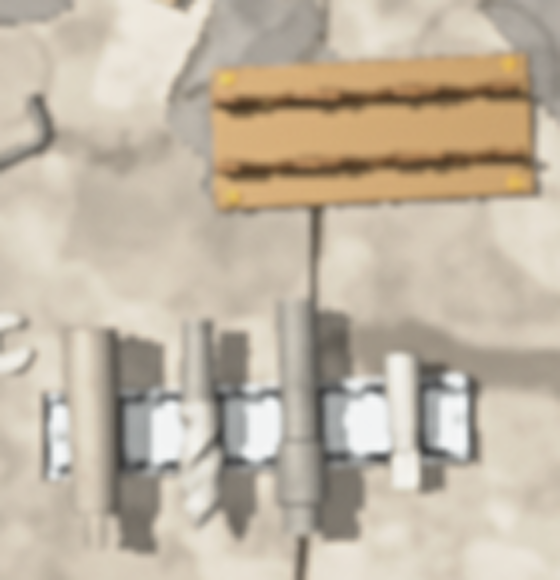

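```bash
cat >> h.py <<'E'
def go(x,y,z,yaw=None):
    """tool-axis shares (total) to reach TCP target; yaw = degrees of tool's -z... work y axis"""
    s=manip.sense(); R=np.array(s['ee_rot']); p=np.array(s['ee_pos'])
    d=R.T@(np.array([x,y,z])-p)/.05
    print('p',np.round(p,4),'op',round(s['opening'],4),'F',np.round(s['wrist_force'],1),'t',round(s['time_s'],2),'shares dxyz',np.round(d,3))
    if yaw is not None:
        a=np.radians(yaw); zt=np.array([np.sin(a),-np.cos(a),0]); yt=np.array([0,0,-1.]); Rt=np.stack([np.cross(yt,zt),yt,zt],1)
        from scipy.spatial.transform import Rotation as Q
        w=Q.from_matrix(R.T@Rt).as_rotvec(degrees=True)/8; print('turn',np.round(w,3)); print('dxyz in turned',np.round(Rt.T@(np.array([x,y,z])-p)/.05,3))
E
python3 -m inch '[{"dy":-0.8},{"dy":-0.8},{"dy":-0.8},{"ay":0.85},{"ay":0.85},{}]'; python3 -c "
from h import *
go(.6,-.3,.32,5)
print(np.round(manip.sense()['joints'],1))"
```

```text
p [ 0.2079 -0.6154  0.1982] op 0.0853 F [ 0.2  0.1 -0.5] t 0.1 shares dxyz [-9.449 -2.432 -3.47 ]
turn [0.01  1.708 0.002]
dxyz in turned [-8.363 -2.436 -5.6  ]
[65.7 19.1  2.3 84.  -0.8 77.  -3.4]validation failed for argument at $[0]...
```

```bash
python3 -m inch '[{"dx":0,"dy":-0.8,"dz":0,"ax":0,"ay":0,"az":0,"gripper":1}]'
```

```text
time_s: 0.2
ee_pos: [0.2069, -0.6125, 0.2325]
ee_rot: [[-0.947, -0.005, 0.32], [-0.32, 0.011, -0.947], [0.001, -1.0, -0.012]]
wrist_force: [-0.1, -0.1, 0.4]
opening: 0.0854
```

```bash
python3 -m inch '[{"dy":-0.8,"gripper":1},{"dy":-0.8,"gripper":1},{"ay":0.85,"gripper":1},{"ay":0.85,"gripper":1}]' || python3 -m inch '[{"dx":0,"dy":-0.8,"dz":0,"ax":0,"ay":0,"az":0,"gripper":1},{"dx":0,"dy":-0.8,"dz":0,"ax":0,"ay":0,"az":0,"gripper":1},{"dx":0,"dy":0,"dz":0,"ax":0,"ay":0.85,"az":0,"gripper":1},{"dx":0,"dy":0,"dz":0,"ax":0,"ay":0.85,"az":0,"gripper":1}]'; python3 -c "
from h import *
go(.6,-.3,.32,5)"
```

```text
time_s: 0.6
ee_pos: [0.2072, -0.6139, 0.3189]
ee_rot: [[-0.997, -0.003, 0.083], [-0.083, 0.008, -0.997], [0.003, -1.0, -0.009]]
wrist_force: [0.6, -0.6, -0.7]
opening: 0.0854
p [ 0.2072 -0.6139  0.3189] op 0.0854 F [ 0.6 -0.6 -0.7] t 0.6 shares dxyz [-8.350e+00  4.000e-03 -5.603e+00]
turn [ 0.063 -0.029  0.019]
dxyz in turned [-8.373 -0.022 -5.569]validation failed for argument at $[0]...
```

```bash
python3 -m inch '[{"dx":-0.7,"dy":0,"dz":-0.47,"ax":0,"ay":0,"az":0,"gripper":1},{"dx":-0.7,"dy":0,"dz":-0.47,"ax":0,"ay":0,"az":0,"gripper":1},{"dx":-0.7,"dy":0,"dz":-0.47,"ax":0,"ay":0,"az":0,"gripper":1},{"dx":-0.7,"dy":0,"dz":-0.47,"ax":0,"ay":0,"az":0,"gripper":1},{"dx":-0.7,"dy":0,"dz":-0.47,"ax":0,"ay":0,"az":0,"gripper":1},{"dx":-0.7,"dy":0,"dz":-0.47,"ax":0,"ay":0,"az":0,"gripper":1},{"dx":-0.7,"dy":0,"dz":-0.47,"ax":0,"ay":0,"az":0,"gripper":1},{"dx":-0.7,"dy":0,"dz":-0.47,"ax":0,"ay":0,"az":0,"gripper":1},{"dx":-0.7,"dy":0,"dz":-0.47,"ax":0,"ay":0,"az":0,"gripper":1},{"dx":-0.7,"dy":0,"dz":-0.47,"ax":0,"ay":0,"az":0,"gripper":1}]'; python3 -c "
from h import *
go(.5,.2,.33,5)"
```

```text
time_s: 1.6
ee_pos: [0.5424, -0.349, 0.3151]
ee_rot: [[-0.998, -0.011, 0.063], [-0.063, 0.01, -0.998], [0.01, -1.0, -0.01]]
wrist_force: [0.6, -0.3, -0.3]
opening: 0.0858
p [ 0.5424 -0.349   0.3151] op 0.0858 F [ 0.6 -0.3 -0.3] t 1.6 shares dxyz [  0.158  -0.181 -11.014]
turn [ 0.075 -0.175  0.071]
dxyz in turned [ -0.113  -0.297 -11.012]
```

```bash
python3 -m inch '[{"dx":0,"dy":0,"dz":-0.85,"ax":0.07,"ay":-0.17,"az":0.07,"gripper":1},{"dx":0,"dy":0,"dz":-0.85,"ax":0,"ay":0,"az":0,"gripper":1},{"dx":0,"dy":0,"dz":-0.85,"ax":0,"ay":0,"az":0,"gripper":1},{"dx":0,"dy":0,"dz":-0.85,"ax":0,"ay":0,"az":0,"gripper":1},{"dx":0,"dy":0,"dz":-0.85,"ax":0,"ay":0,"az":0,"gripper":1},{"dx":0,"dy":0,"dz":-0.85,"ax":0,"ay":0,"az":0,"gripper":1},{"dx":0,"dy":0,"dz":-0.85,"ax":0,"ay":0,"az":0,"gripper":1},{"dx":0,"dy":0,"dz":-0.85,"ax":0,"ay":0,"az":0,"gripper":1},{"dx":0,"dy":0,"dz":-0.85,"ax":0,"ay":0,"az":0,"gripper":1},{"dx":0,"dy":0,"dz":-0.85,"ax":0,"ay":0,"az":0,"gripper":1},{"dx":0,"dy":0,"dz":-0.85,"ax":0,"ay":0,"az":0,"gripper":1},{"dx":0,"dy":0,"dz":-0.85,"ax":0,"ay":0,"az":0,"gripper":1},{"dx":0,"dy":0,"dz":-0.6,"ax":0,"ay":0,"az":0,"gripper":1},{"dx":0,"dy":0,"dz":0,"ax":0,"ay":0,"az":0,"gripper":1}]'; python3 -c "
from h import *
go(.45,.25,.33,5)
i,d,P=cap('wrist','w0.png'); X=world(d,P); np.save('w0.npy',X)
print(np.round(manip.sense()['joints'],1),np.round(P['world_to_cam'],3).tolist(),P['vertical_fov'])"
```

```text
time_s: 3.0
ee_pos: [0.4894, 0.2174, 0.3087]
ee_rot: [[-0.995, -0.012, 0.099], [-0.099, 0.007, -0.995], [0.012, -1.0, -0.008]]
wrist_force: [-0.6, -0.2, 0.4]
opening: 0.0856
p [0.4894 0.2174 0.3087] op 0.0856 F [-0.6 -0.2  0.4] t 3.0 shares dxyz [ 0.725 -0.413 -0.731]
turn [0.055 0.083 0.084]
dxyz in turned [ 0.729 -0.427 -0.719]
[   3.1    6.3  -33.8   87.7    2.9   87.5 -115.2] [[0.099, -0.995, -0.007, 0.168], [-0.937, -0.096, 0.335, 0.398], [-0.334, -0.026, -0.942, 0.653], [0.0, 0.0, 0.0, 1.0]] 58.70351039922954
```

View pics/w0.png

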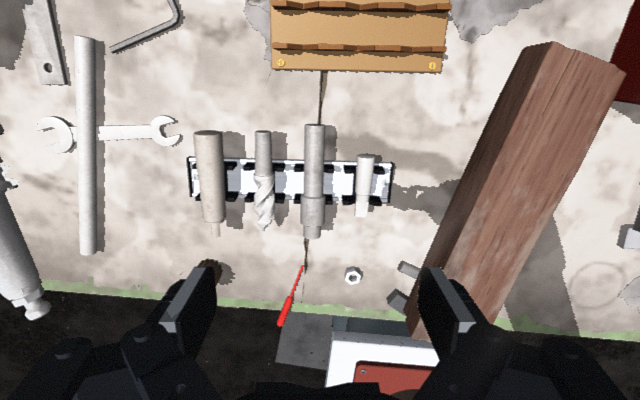

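```bash
cat >> h.py <<'E'
def axes(X,cs,zt=.042):
    """tools near centres cs: mid, yaw (along +x), length, crest z"""
    for nm,c in cs.items():
        c=np.array(c,float); a=np.radians(5)
        for it in range(6):
            t=np.array([np.cos(a),np.sin(a)]); n=np.array([-t[1],t[0]])
            Q=X.reshape(-1,3)-[*c,0]; s=Q[:,:2]@t; l=Q[:,:2]@n; z=Q[:,2]
            m=(abs(s)<.085)&(abs(l)<.022)&(z>zt)&(z<.08)
            # bin along axis, midpoint of lateral extent
            b=np.round(s[m]/.006); ss=[];ll=[]
            for k in np.unique(b):
                q=l[m][b==k]
                if len(q)>3: ss.append(k*.006); ll.append((q.min()+q.max())/2)
            ss=np.array(ss);ll=np.array(ll); k=abs(ll-np.median(ll))<.006
            p=np.polyfit(ss[k],ll[k],1); e=(abs(s)<.1)&(abs(l)<.006)&(z>.025)&(z<.08)
            mid=(np.percentile(s[e],.5)+np.percentile(s[e],99.5))/2; L=np.ptp(np.percentile(s[e],[.5,99.5]))
            c=c+t*mid+n*np.polyval(p,mid); a+=np.arctan(p[0])
        mz=(abs(s)<.01)&(abs(l)<.004)&(z>.02)
        print(nm,'mid',np.round(c,4),'yaw',round(np.degrees(a),1),'L',round(L,4),'crest',np.round(np.nanmedian(z[mz]),4))
E
python3 - <<'E'
from h import *
cs=dict(sleeve=(.418,.3514),drill=(.426,.284),arbor=(.4344,.2185))
for f in('w0','top0'):
    X=np.load(f+'.npy'); print(f); axes(X,cs); axes(X,dict(stub=(.444,.154)),.038)
X=np.load('top0.npy'); v,u=np.mgrid[:400,:640]; z=X[...,2]
m=(u>215)&(u<310)&(v>145)&(v<200)&(z>.005); r=cv2.minAreaRect(X[m][:,:2].astype(np.float32)); print('board top',r)
X=np.load('w0.npy');z=X[...,2]; m=(u>265)&(u<452)&(v<78)&(z>.005)&(z<.015); P=X[m]; r=cv2.minAreaRect(P[:,:2].astype(np.float32)); print('board w',r, cv2.boxPoints(r))
for lo,hi in((.585,.62),(.63,.67)):
    for X,nm in((X,'w'),(np.load('top0.npy'),'t')):
        k=(X[...,2]>.027)&(X[...,0]>lo)&(X[...,0]<hi)&(X[...,1]>.08)&(X[...,1]<.29); Q=X[k]; 
        if len(Q)>20: p=np.polyfit(Q[:,1],Q[:,0],1); print(nm,'strip',len(Q),'yaw',-np.degrees(np.arctan(p[0])),'x at y=.18',np.polyval(p,.18),Q[:,1].min(),Q[:,1].max())
print('bench w',np.nanmedian(np.load('w0.npy')[240:260,100:180,2]))
# rail: floor white
X=np.load('w0.npy'); m=(u>180)&(u<400)&(v>145)&(v<210)&(X[...,2]>.008)&(X[...,2]<.016); print('rail',cv2.minAreaRect(X[m][:,:2].astype(np.float32)))
E
```

```text
w0
sleeve mid [0.4198 0.3482] yaw 4.6 L 0.1395 crest 0.0567
drill mid [0.4288 0.2821] yaw 3.9 L 0.1356 crest 0.0504
arbor mid [0.4375 0.218 ] yaw 4.1 L 0.1482 crest 0.0526
stub mid [0.4356 0.1517] yaw 3.5 L 0.0853 crest 0.043
top0
sleeve mid [0.4185 0.3499] yaw 4.2 L 0.1385 crest 0.0572
drill mid [0.427  0.2838] yaw 3.0 L 0.1358 crest 0.0506
arbor mid [0.4357 0.2194] yaw 3.7 L 0.147 crest 0.0515
stub mid [0.4342 0.1534] yaw 2.9 L 0.0824 crest 0.0428
board top ((0.62566077709198, 0.1835065633058548), (0.14223513007164001, 0.249894380569458), 0.6369762420654297)
board w ((0.6185383200645447, 0.1836884319782257), (0.08077111840248108, 0.2180529236793518), 4.587855815887451) [[0.5695614  0.28913522]
 [0.58700293 0.07178096]
 [0.6675152  0.07824165]
 [0.6500737  0.2955959 ]]
w strip 752 yaw 4.638418209784689 x at y=.18 0.604254868893389 0.08026978079626629 0.2810273745301067
t strip 142 yaw 4.5745808876634095 x at y=.18 0.6032246898665727 0.08347983255594635 0.2816257226684126
w strip 153 yaw 4.580640364059733 x at y=.18 0.6470985869995998 0.08481771352752945 0.2860833544622443
t strip 153 yaw 4.580640364059733 x at y=.18 0.6470985869995998 0.08481771352752945 0.2860833544622443
bench w 3.904563682666229e-05
rail ((0.42794865369796753, 0.24994805455207825), (0.05666399374604225, 0.28228816390037537), 4.114501476287842)
```

The wrist view shows the order left to right: sleeve (208,180), drill (263,180), arbor (313,180), stub (365,185). The stub goes first.

```bash
python3 -c "
from h import *
go(.435,.1525,.12,3.8)"
```

```text
p [0.49   0.2153 0.3086] op 0.0856 F [0.4 0.3 0.4] t 3.05 shares dxyz [1.172 3.778 1.168]
turn [0.047 0.219 0.085]
dxyz in turned [1.181 3.771 1.18 ]
```

```bash
python3 -m inch '[{"dx":0,"dy":0,"dz":0,"ax":0.05,"ay":0.22,"az":0.09,"gripper":-0.15},{"dx":0.24,"dy":0.75,"dz":0.24,"ax":0,"ay":0,"az":0,"gripper":-0.15},{"dx":0.24,"dy":0.75,"dz":0.24,"ax":0,"ay":0,"az":0,"gripper":-0.15},{"dx":0.24,"dy":0.75,"dz":0.24,"ax":0,"ay":0,"az":0,"gripper":-0.15},{"dx":0.24,"dy":0.75,"dz":0.24,"ax":0,"ay":0,"az":0,"gripper":-0.15},{"dx":0.24,"dy":0.75,"dz":0.24,"ax":0,"ay":0,"az":0,"gripper":-0.15},{"dx":0,"dy":0,"dz":0,"ax":0,"ay":0,"az":0,"gripper":-0.15},{"dx":0,"dy":0,"dz":0,"ax":0,"ay":0,"az":0,"gripper":-0.15}]'; python3 -c "
from h import *
i,d,P=cap('wrist','w1.png'); X=world(d,P); np.save('w1.npy',X)
axes(X,dict(stub=(.4356,.152)),.038)
go(.435,.1525,.0143,3.8)"
```

```text
time_s: 3.85
ee_pos: [0.4342, 0.1395, 0.1147]
ee_rot: [[-0.999, 0.002, 0.053], [-0.053, -0.003, -0.999], [-0.002, -1.0, 0.003]]
wrist_force: [0.2, -0.1, 0.2]
opening: 0.0366
stub mid [0.4356 0.1513] yaw 4.0 L 0.0852 crest 0.2197
p [0.4341 0.1394 0.1146] op 0.0365 F [-0.7 -0.3 -0.7] t 3.9 shares dxyz [-0.028  2.006 -0.267]
turn [-0.023 -0.096 -0.009]
dxyz in turned [-0.034  2.006 -0.26 ]
```

View pics/w1.png

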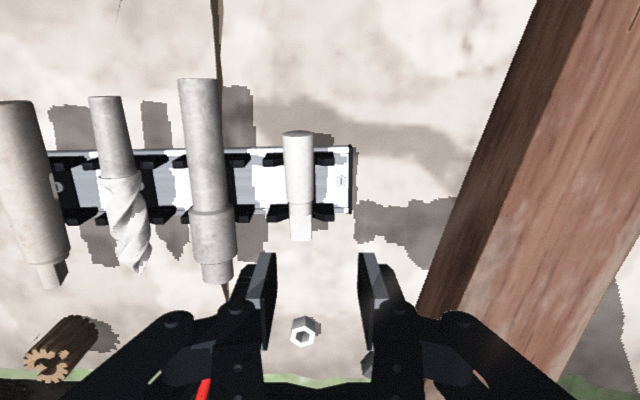

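The wrist camera puts the stub at pixel (298,185), which agrees with the earlier fix to within 1 mm. Descending now.

```bash
python3 -m inch '[{"dx":-0.03,"dy":0,"dz":-0.245,"ax":0,"ay":-0.1,"az":0,"gripper":-0.15},{"dx":0,"dy":0.5,"dz":0,"ax":0,"ay":0,"az":0,"gripper":-0.15},{"dx":0,"dy":0.5,"dz":0,"ax":0,"ay":0,"az":0,"gripper":-0.15},{"dx":0,"dy":0.3,"dz":0,"ax":0,"ay":0,"az":0,"gripper":-0.15},{"dx":0,"dy":0,"dz":0,"ax":0,"ay":0,"az":0,"gripper":-0.15}]' 60; python3 -c "
from h import *
go(.4355,.1517,.0143,4)"
```

```text
time_s: 4.4
ee_pos: [0.4452, 0.1612, 0.0573]
ee_rot: [[-0.997, 0.018, 0.072], [-0.072, 0.004, -0.997], [-0.018, -1.0, -0.003]]
wrist_force: [-0.2, 0.7, 0.4]
opening: 0.0364
p [0.4452 0.1612 0.0573] op 0.0364 F [-0.2  0.7  0.4] t 4.4 shares dxyz [0.222 0.855 0.177]
turn [ 0.022  0.017 -0.128]
dxyz in turned [0.206 0.86  0.175]
```

```bash
python3 -m inch '[{"dx":0.2,"dy":0,"dz":0.18,"ax":0.02,"ay":0,"az":-0.13,"gripper":-0.15},{"dx":0,"dy":0,"dz":0,"ax":0,"ay":0,"az":0,"gripper":-0.15},{"dx":0,"dy":0,"dz":0,"ax":0,"ay":0,"az":0,"gripper":-0.15}]' 60; python3 -c "
from h import *
go(.4355,.1517,.0143,4);print(np.round(manip.sense()['joints'],1))"
```

```text
time_s: 4.7
ee_pos: [0.4379, 0.1536, 0.061]
ee_rot: [[-0.997, 0.003, 0.075], [-0.075, 0.002, -0.997], [-0.003, -1.0, -0.002]]
wrist_force: [-0.6, 0.6, -0.1]
opening: 0.0363
p [0.4379 0.1536 0.061 ] op 0.0363 F [-0.6  0.6 -0.1] t 4.7 shares dxyz [0.054 0.933 0.037]
turn [ 0.014  0.036 -0.022]
dxyz in turned [0.051 0.933 0.035]
[   6.1    6.9  -32.4  117.1    4.3   56.9 -114.1]
```

```bash
python3 -m inch '[{"dx":0.05,"dy":0.2,"dz":0.04,"ax":0,"ay":0,"az":0,"gripper":-0.15},{"dx":0.02,"dy":0.2,"dz":0,"ax":0,"ay":0,"az":-0.03,"gripper":-0.15},{"dx":0.02,"dy":0.2,"dz":0,"ax":0,"ay":0,"az":-0.03,"gripper":-0.15},{"dx":0,"dy":0,"dz":0,"ax":0,"ay":0,"az":0,"gripper":-0.15},{"dx":0,"dy":0,"dz":0,"ax":0,"ay":0,"az":0,"gripper":-0.15}]' 60; python3 -c "
from h import *
go(.4355,.1517,.0143,4)"
```

```text
time_s: 5.2
ee_pos: [0.4339, 0.1511, 0.0292]
ee_rot: [[-0.997, -0.004, 0.074], [-0.074, 0.002, -0.997], [0.004, -1.0, -0.002]]
wrist_force: [-0.6, 0.9, 0.1]
opening: 0.036
p [0.4339 0.1511 0.0292] op 0.036 F [-0.6  0.9  0.1] t 5.2 shares dxyz [-0.034  0.298 -0.009]
turn [0.013 0.03  0.031]
dxyz in turned [-0.032  0.298 -0.009]
```

```bash
python3 -m inch '[{"dx":-0.01,"dy":0.15,"dz":0,"ax":0,"ay":0,"az":0.03,"gripper":-0.15},{"dx":0,"dy":0.14,"dz":0,"ax":0,"ay":0,"az":0,"gripper":-0.15},{"dx":0,"dy":0,"dz":0,"ax":0,"ay":0,"az":0,"gripper":-1},{"dx":0,"dy":0,"dz":0,"ax":0,"ay":0,"az":0,"gripper":-1},{"dx":0,"dy":0,"dz":0,"ax":0,"ay":0,"az":0,"gripper":-1},{"dx":0,"dy":0,"dz":0,"ax":0,"ay":0,"az":0,"gripper":-1},{"dx":0,"dy":0,"dz":0,"ax":0,"ay":0,"az":0,"gripper":-1}]' 60; python3 -c "
from h import *
go(.4355,.1517,.0143,4)"
```

```text
time_s: 5.9
ee_pos: [0.4347, 0.1515, 0.0137]
ee_rot: [[-0.997, 0.0, 0.074], [-0.074, 0.002, -0.997], [-0.001, -1.0, -0.002]]
wrist_force: [0.3, 0.8, -0.8]
opening: 0.0001
p [0.4347 0.1515 0.0137] op 0.0001 F [ 0.3  0.8 -0.8] t 5.9 shares dxyz [-0.016 -0.012 -0.003]
turn [ 0.015  0.031 -0.004]
dxyz in turned [-0.016 -0.012 -0.003]
```

```bash
python3 -c "
from h import *
i,d,P=cap('wrist','w2.png'); X=world(d,P); np.save('w2.npy',X)"
```

```text
(no output)
```

View pics/w2.png

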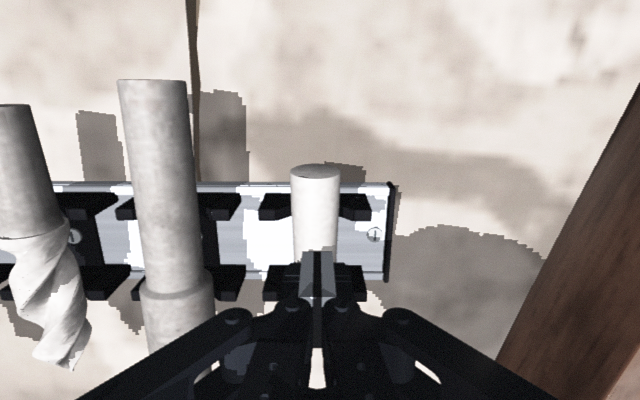

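```bash
python3 -c "
from h import *
X=np.load('w2.npy')
for p in [(300,180),(315,180),(315,200),(315,220),(315,240),(318,248),(310,258),(318,258),(326,258),(318,265),(318,275),(310,275),(318,290),(318,310),(318,340),(345,285),(290,285),(280,210)]: print(p,np.round(X[p[1],p[0]],4))
print(np.round(manip.camera_params('wrist')['world_to_cam'],3)); print(manip.sense()['opening'])
"
```

```text
(300, 180) [0.4752 0.1601 0.0444]
(315, 180) [0.4762 0.1538 0.0459]
(315, 200) [0.4671 0.1531 0.0454]
(315, 220) [0.4575 0.1524 0.0445]
(315, 240) [0.4477 0.1517 0.0442]
(318, 248) [0.4438 0.15   0.0441]
(310, 258) [0.4453 0.1535 0.0567]
(318, 258) [0.4451 0.1502 0.0559]
(326, 258) [0.4456 0.1468 0.0563]
(318, 265) [0.4456 0.1502 0.0626]
(318, 275) [0.446  0.1502 0.0707]
(310, 275) [0.4451 0.1533 0.0697]
(318, 290) [0.4453 0.1502 0.0798]
(318, 310) [0.4394 0.1498 0.0831]
(318, 340) [0.4271 0.1488 0.0839]
(345, 285) [0.4421 0.1395 0.0703]
(290, 285) [0.4404 0.1607 0.0702]
(280, 210) [0.457  0.1688 0.0341]
[[ 0.075 -0.997 -0.002  0.117]
 [-0.944 -0.071  0.323  0.439]
 [-0.322 -0.022 -0.946  0.349]
 [ 0.     0.     0.     1.   ]]
0.00043437814524919117
```

```bash
python3 -c "
from h import *
for f,t in(('w0',(.4894,.2174,.3087)),('w1',(.4342,.1395,.1147)),('w2',(.4347,.1515,.0137))):
    X=np.load(f+'.npy'); D=X-np.array(t)
    m=(abs(D[...,0])<.014)&(abs(D[...,1])<.07)&(D[...,2]>-.01)&(D[...,2]<.12)&(X[...,2]>.05)
    v,u=np.nonzero(m); z=D[m][:,2]
    print(f,m.sum(),np.round(np.percentile(z,[0,1,5,20,50]),4))
    for lo in range(-10,70,10):
        k=(z*1000>=lo)&(z*1000<lo+10)
        if k.sum(): q=D[m][k]; print(lo,k.sum(),'x',np.round([q[:,0].min(),q[:,0].max()],3),'y',np.round([q[:,1].min(),q[:,1].max()],3),'rows',v[k].min(),v[k].max(),u[k].min(),u[k].max())
"
```

```text
w0 18348 [0.0447 0.0488 0.0557 0.0726 0.0973]
40 274 x [-0.013  0.014] y [-0.046  0.049] rows 267 311 193 423
50 1247 x [-0.014  0.014] y [-0.058  0.055] rows 267 329 168 466
60 1650 x [-0.014  0.014] y [-0.058  0.055] rows 278 348 157 477
w1 23584 [0.0337 0.04   0.0496 0.0736 0.0893]
30 233 x [-0.012  0.013] y [-0.025  0.027] rows 252 297 251 374
40 988 x [-0.012  0.013] y [-0.033  0.031] rows 254 312 238 395
50 1226 x [-0.013  0.013] y [-0.033  0.031] rows 265 325 232 401
60 1334 x [-0.013  0.013] y [-0.033  0.031] rows 279 347 229 404
w2 24378 [0.0363 0.0371 0.0389 0.0703 0.0889]
30 1815 x [-0.014  0.014] y [-0.012  0.07 ] rows 235 295 151 343
40 910 x [-0.014  0.012] y [-0.015  0.069] rows 244 299 154 350
50 930 x [0.005 0.012] y [-0.015  0.013] rows 266 290 281 352
60 1079 x [-0.012  0.012] y [-0.015  0.013] rows 280 347 279 354
```

The wrist depth shows the fingertips ending about 32 mm above the reported TCP. They closed above the stub without touching it, and the stub is where it was. I'll apply this offset: open, go down 30 mm and grip.

```bash
python3 -m inch '[{"dx":0,"dy":0,"dz":0,"ax":0,"ay":0,"az":0,"gripper":-0.15},{"dx":0,"dy":0,"dz":0,"ax":0,"ay":0,"az":0,"gripper":-0.15},{"dx":0,"dy":0,"dz":0,"ax":0,"ay":0,"az":0,"gripper":-0.15},{"dx":0,"dy":0.12,"dz":0,"ax":0,"ay":0,"az":0,"gripper":-0.15},{"dx":0,"dy":0.12,"dz":0,"ax":0,"ay":0,"az":0,"gripper":-0.15},{"dx":0,"dy":0.12,"dz":0,"ax":0,"ay":0,"az":0,"gripper":-0.15},{"dx":0,"dy":0,"dz":0,"ax":0,"ay":0,"az":0,"gripper":-0.15}]' 60; python3 -c "
from h import *
go(.4355,.1517,-.016,4)"
```

```text
time_s: 6.65
ee_pos: [0.4348, 0.1514, -0.0058]
ee_rot: [[-0.997, 0.001, 0.074], [-0.074, 0.002, -0.997], [-0.001, -1.0, -0.002]]
wrist_force: [0.4, -0.1, 0.3]
opening: 0.0362
p [ 0.4348  0.1514 -0.0058] op 0.0362 F [ 0.4 -0.1  0.3] t 6.65 shares dxyz [-0.014  0.204 -0.004]
turn [ 0.015  0.031 -0.007]
dxyz in turned [-0.014  0.204 -0.005]
```

```bash
python3 -m inch '[{"dx":-0.01,"dy":0.1,"dz":0,"ax":0,"ay":0,"az":0,"gripper":-0.15},{"dx":0,"dy":0.1,"dz":0,"ax":0,"ay":0,"az":0,"gripper":-0.15},{"dx":0,"dy":0,"dz":0,"ax":0,"ay":0,"az":0,"gripper":-1},{"dx":0,"dy":0,"dz":0,"ax":0,"ay":0,"az":0,"gripper":-1},{"dx":0,"dy":0,"dz":0,"ax":0,"ay":0,"az":0,"gripper":-1},{"dx":0,"dy":0,"dz":0,"ax":0,"ay":0,"az":0,"gripper":-1}]' 60; python3 -c "
from h import *
go(.4355,.1517,-.016,4)"
```

```text
time_s: 7.25
ee_pos: [0.4352, 0.1529, -0.0167]
ee_rot: [[-0.997, 0.001, 0.075], [-0.075, 0.004, -0.997], [-0.001, -1.0, -0.003]]
wrist_force: [-0.4, 1.7, -0.5]
opening: 0.0187
p [ 0.4352  0.1529 -0.0167] op 0.0187 F [-0.4  1.7 -0.5] t 7.25 shares dxyz [-0.004 -0.014  0.025]
turn [ 0.025  0.04  -0.006]
dxyz in turned [-0.004 -0.014  0.025]
```

```bash
python3 -m inch '[{"dx":0,"dy":-0.2,"dz":0,"ax":0,"ay":0,"az":0,"gripper":-1},{"dx":0,"dy":-0.5,"dz":0,"ax":0,"ay":0,"az":0,"gripper":-1},{"dx":0,"dy":-0.7,"dz":0,"ax":0,"ay":0,"az":0,"gripper":-1},{"dx":0,"dy":-0.7,"dz":0,"ax":0,"ay":0,"az":0,"gripper":-1},{"dx":0,"dy":-0.7,"dz":0,"ax":0,"ay":0,"az":0,"gripper":-1},{"dx":0,"dy":-0.7,"dz":0,"ax":0,"ay":0,"az":0,"gripper":-1},{"dx":0,"dy":-0.7,"dz":0,"ax":0,"ay":0,"az":0,"gripper":-1},{"dx":0,"dy":-0.5,"dz":0,"ax":0,"ay":0,"az":0,"gripper":-1}]' 60; python3 -c "
from h import *
go(.60,-.1,.27,-2.8)"
```

```text
time_s: 8.05
ee_pos: [0.4304, 0.1489, 0.2271]
ee_rot: [[-0.997, -0.008, 0.075], [-0.075, -0.0, -0.997], [0.008, -1.0, -0.001]]
wrist_force: [0.6, 0.8, -1.3]
opening: 0.0181
p [0.4304 0.1489 0.2271] op 0.0181 F [ 0.6  0.8 -1.3] t 8.05 shares dxyz [-3.    -0.886  5.218]
turn [0.001 0.889 0.059]
dxyz in turned [-3.63  -0.858  4.806]
```

```bash
python3 -m inch '[{"dx":0,"dy":-0.3,"dz":0,"ax":0,"ay":0.45,"az":0.06,"gripper":-1},{"dx":0,"dy":-0.3,"dz":0,"ax":0,"ay":0.45,"az":0,"gripper":-1},{"dx":-0.45,"dy":-0.05,"dz":0.6,"ax":0,"ay":0,"az":0,"gripper":-1},{"dx":-0.45,"dy":-0.05,"dz":0.6,"ax":0,"ay":0,"az":0,"gripper":-1},{"dx":-0.45,"dy":-0.05,"dz":0.6,"ax":0,"ay":0,"az":0,"gripper":-1},{"dx":-0.45,"dy":-0.05,"dz":0.6,"ax":0,"ay":0,"az":0,"gripper":-1},{"dx":-0.45,"dy":-0.05,"dz":0.6,"ax":0,"ay":0,"az":0,"gripper":-1},{"dx":-0.45,"dy":-0.05,"dz":0.6,"ax":0,"ay":0,"az":0,"gripper":-1},{"dx":-0.45,"dy":-0.05,"dz":0.6,"ax":0,"ay":0,"az":0,"gripper":-1},{"dx":-0.2,"dy":-0.05,"dz":0.3,"ax":0,"ay":0,"az":0,"gripper":-1},{"dx":0,"dy":0,"dz":0,"ax":0,"ay":0,"az":0,"gripper":-1}]' 60; python3 -c "
from h import *
i,d,P=cap('wrist','w3.png'); X=world(d,P); np.save('w3.npy',X)
go(.64,-.2166,.27,-2.8)"
```

```text
time_s: 9.15
ee_pos: [0.5876, -0.0949, 0.292]
ee_rot: [[-0.999, 0.01, -0.052], [0.052, -0.002, -0.999], [-0.01, -1.0, 0.001]]
wrist_force: [0.4, 0.5, -0.7]
opening: 0.0188
p [ 0.5871 -0.0937  0.292 ] op 0.0187 F [-0.8 -0.7 -1.6] t 9.2 shares dxyz [-1.178  0.452  2.399]
turn [-0.006 -0.018 -0.068]
dxyz in turned [-1.176  0.439  2.402]
```

View pics/w3.png

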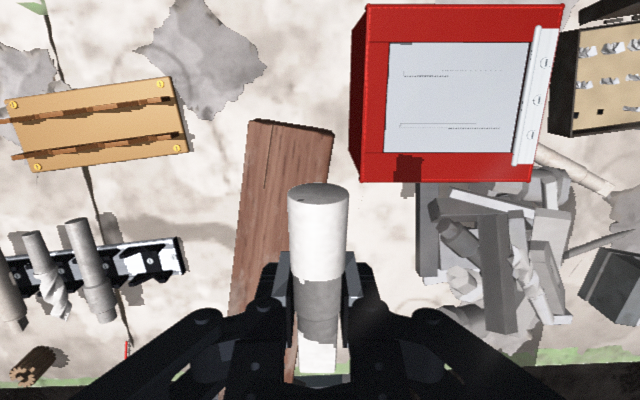

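The stub is held across its middle at (318,265). The box rim spans about (362,5) to (565,180), with the grey flap at (387–530, 42–155), and the whole board is in view on the left.

```bash
python3 - <<'E'
from h import *
X=np.load('w3.npy'); im=cv2.imread('pics/w3.png').astype(int); v,u=np.mgrid[:400,:640]; z=X[...,2]
def R(m,n):
    P=X[m][:,:2].astype(np.float32); r=cv2.minAreaRect(P); print(n,m.sum(),np.round(r[0],4),np.round(r[1],4),round(r[2],2))
m=(u>345)&(u<572)&(v<190)&(z>.13)&(z<.165); R(m,'box top all')
red=m&(im[...,2]>1.6*im[...,1]); R(red,'red rim')
print('rim z',np.median(z[red]))
gr=(u>375)&(u<545)&(v>35)&(v<165)&(abs(im[...,2]-im[...,1])<25)&(z>.12)
print('flap z',np.median(z[gr]))
# flap grey rect from central opened mask
g=cv2.morphologyEx(gr.astype(np.uint8),cv2.MORPH_OPEN,np.ones((9,9)));n,l,st,_=cv2.connectedComponentsWithStats(g); R(l==1+np.argmax(st[1:,4]),'flap')
# board
m=(v>70)&(v<180)&(u<192)&(z>.005)&(z<.015)&(X[...,0]>.55)&(X[...,1]>.05)&(X[...,1]<.31); 
g=cv2.morphologyEx(m.astype(np.uint8),cv2.MORPH_OPEN,np.ones((3,3)))>0; R(g,'board')
m=(z>.0285)&(z<.045)&(X[...,0]>.57)&(X[...,0]<.68)&(X[...,1]>.05)&(X[...,1]<.31)&(v<180)&(u<200)
a=np.radians(4.6); c=np.array([.6255,.18]); t=np.array([np.cos(a),np.sin(a)]); nn=np.array([-t[1],t[0]])
for f in('w0','w3'):
    Y=np.load(f+'.npy'); k=(Y[...,2]>.028)&(Y[...,2]<.045)&(abs((Y[...,:2]-c)@t)<.035)&(abs((Y[...,:2]-c)@nn)<.12)
    s=(Y[k][:,:2]-c)@t; w=(Y[k][:,:2]-c)@nn
    for sg in(-1,1):
        q=s*sg>0; ww=w[q]
        if q.sum()<20: continue
        h,e=np.histogram(ww,np.arange(-.12,.12,.003)); print(f,sg,'s',np.round(s[q].mean(),4)); print([(round(1000*x),int(n)) for x,n in zip(e,h)])
E
```

```text
box top all 32760 [ 0.6458 -0.2185] [0.16   0.1497] 87.02
red rim 14547 [ 0.6457 -0.2187] [0.1598 0.1494] 87.06
rim z 0.15036381047004288
flap z 0.14670115361584973
flap 14294 [ 0.646  -0.2187] [0.1167 0.0924] 87.19
board 11077 [0.6318 0.1881] [0.1085 0.2265] 4.49
w0 -1 s -0.0212
[(-120, 0), (-117, 0), (-114, 0), (-111, 0), (-108, 0), (-105, 0), (-102, 1), (-99, 12), (-96, 15), (-93, 16), (-90, 15), (-87, 15), (-84, 17), (-81, 20), (-78, 20), (-75, 13), (-72, 0), (-69, 0), (-66, 0), (-63, 0), (-60, 0), (-57, 3), (-54, 11), (-51, 10), (-48, 10), (-45, 17), (-42, 13), (-39, 17), (-36, 14), (-33, 17), (-30, 14), (-27, 16), (-24, 16), (-21, 14), (-18, 18), (-15, 18), (-12, 16), (-9, 8), (-6, 0), (-3, 0), (0, 0), (3, 0), (6, 0), (9, 4), (12, 8), (15, 13), (18, 13), (21, 17), (24, 13), (27, 18), (30, 12), (33, 18), (36, 15), (39, 15), (42, 18), (45, 12), (48, 17), (51, 10), (54, 15), (57, 5), (60, 0), (63, 0), (66, 0), (69, 0), (72, 1), (75, 4), (78, 11), (81, 16), (84, 17), (87, 16), (90, 14), (93, 18), (96, 12), (99, 16), (102, 6), (105, 0), (108, 0), (111, 0), (114, 0)]
w0 1 s 0.0225
[(
[... 1721 characters left out ...]
6, 15), (-93, 11), (-90, 13), (-87, 16), (-84, 8), (-81, 8), (-78, 8), (-75, 1), (-72, 0), (-69, 0), (-66, 0), (-63, 0), (-60, 0), (-57, 4), (-54, 18), (-51, 16), (-48, 18), (-45, 13), (-42, 15), (-39, 12), (-36, 12), (-33, 14), (-30, 14), (-27, 14), (-24, 15), (-21, 11), (-18, 8), (-15, 5), (-12, 5), (-9, 0), (-6, 0), (-3, 0), (0, 0), (3, 0), (6, 0), (9, 3), (12, 16), (15, 22), (18, 17), (21, 12), (24, 17), (27, 11), (30, 14), (33, 11), (36, 14), (39, 12), (42, 12), (45, 12), (48, 10), (51, 2), (54, 4), (57, 2), (60, 0), (63, 0), (66, 0), (69, 0), (72, 0), (75, 5), (78, 18), (81, 21), (84, 22), (87, 14), (90, 11), (93, 14), (96, 7), (99, 1), (102, 0), (105, 0), (108, 0), (111, 0), (114, 0)]
```

```bash
python3 -m inch '[{"dx":-0.3,"dy":0.1,"dz":0.6,"ax":0,"ay":0,"az":-0.07,"gripper":-1},{"dx":-0.3,"dy":0.2,"dz":0.6,"ax":0,"ay":0,"az":0,"gripper":-1},{"dx":-0.3,"dy":0.3,"dz":0.6,"ax":0,"ay":0,"az":0,"gripper":-1},{"dx":-0.3,"dy":0.3,"dz":0.5,"ax":0,"ay":0,"az":0,"gripper":-1},{"dx":0,"dy":0.2,"dz":0,"ax":0,"ay":0,"az":0,"gripper":-1},{"dx":0,"dy":0,"dz":0,"ax":0,"ay":0,"az":0,"gripper":-1}]' 80; python3 -c "
from h import *
go(.6455,-.216,.15,-3)"
```

```text
time_s: 9.8
ee_pos: [0.6411, -0.2058, 0.2386]
ee_rot: [[-0.999, 0.001, -0.04], [0.04, 0.003, -0.999], [-0.0, -1.0, -0.003]]
wrist_force: [-0.9, -0.0, -0.9]
opening: 0.0183
p [ 0.6411 -0.2058  0.2386] op 0.0183 F [-0.9 -0.  -0.9] t 9.8 shares dxyz [-0.095  1.771  0.206]
turn [ 0.023  0.086 -0.003]
dxyz in turned [-0.098  1.771  0.199]
```

```bash
python3 -m inch '[{"dx":-0.09,"dy":0,"dz":0.2,"ax":0.02,"ay":0.09,"az":0,"gripper":-1},{"dx":0,"dy":0.3,"dz":0,"ax":0,"ay":0,"az":0,"gripper":-1},{"dx":0,"dy":0.4,"dz":0,"ax":0,"ay":0,"az":0,"gripper":-1},{"dx":0,"dy":0.4,"dz":0,"ax":0,"ay":0,"az":0,"gripper":-1},{"dx":0,"dy":0.3,"dz":0,"ax":0,"ay":0,"az":0,"gripper":-1},{"dx":0,"dy":0,"dz":0,"ax":0,"ay":0,"az":0,"gripper":-1}]' 80; python3 -c "
from h import *
go(.6455,-.216,.073,-3)"
```

```text
time_s: 10.4
ee_pos: [0.6461, -0.2105, 0.1685]
ee_rot: [[-0.999, 0.005, -0.048], [0.048, 0.001, -0.999], [-0.005, -1.0, -0.001]]
wrist_force: [-0.4, -1.0, -2.9]
opening: 0.0184
p [ 0.6461 -0.2105  0.1685] op 0.0184 F [-0.4 -1.  -2.9] t 10.4 shares dxyz [0.018 1.911 0.113]
turn [ 0.008  0.035 -0.038]
dxyz in turned [0.007 1.911 0.111]
```

```bash
python3 -m inch '[{"dx":0,"dy":0,"dz":0.11,"ax":0,"ay":0,"az":-0.04,"gripper":-1},{"dx":0,"dy":0.3,"dz":0,"ax":0,"ay":0,"az":0,"gripper":-1},{"dx":0,"dy":0.3,"dz":0,"ax":0,"ay":0,"az":0,"gripper":-1},{"dx":0,"dy":0.3,"dz":0,"ax":0,"ay":0,"az":0,"gripper":-1},{"dx":0,"dy":0.3,"dz":0,"ax":0,"ay":0,"az":0,"gripper":-1},{"dx":0,"dy":0.3,"dz":0,"ax":0,"ay":0,"az":0,"gripper":-1},{"dx":0,"dy":0.2,"dz":0,"ax":0,"ay":0,"az":0,"gripper":-1},{"dx":0,"dy":0,"dz":0,"ax":0,"ay":0,"az":0,"gripper":-1}]' 80; python3 -c "
from h import *
go(.6455,-.216,.073,-3)"
```

```text
time_s: 11.2
ee_pos: [0.6481, -0.2171, 0.0796]
ee_rot: [[-0.999, 0.005, -0.048], [0.048, -0.001, -0.999], [-0.005, -1.0, 0.001]]
wrist_force: [-0.1, 2.0, 2.3]
opening: 0.018
p [ 0.6481 -0.2171  0.0796] op 0.018 F [-0.1  2.   2.3] t 11.2 shares dxyz [ 0.053  0.133 -0.019]
turn [-0.005  0.034 -0.036]
dxyz in turned [ 0.053  0.133 -0.018]
```

```bash
python3 -m inch '[{"dx":0.05,"dy":0.13,"dz":-0.02,"ax":0,"ay":0,"az":-0.03,"gripper":-1},{"dx":0,"dy":0,"dz":0,"ax":0,"ay":0,"az":0,"gripper":-1},{"dx":0,"dy":0,"dz":0,"ax":0,"ay":0,"az":0,"gripper":0.65},{"dx":0,"dy":0,"dz":0,"ax":0,"ay":0,"az":0,"gripper":0.65},{"dx":0,"dy":0,"dz":0,"ax":0,"ay":0,"az":0,"gripper":0.65},{"dx":0,"dy":0,"dz":0,"ax":0,"ay":0,"az":0,"gripper":0.65},{"dx":0,"dy":0,"dz":0,"ax":0,"ay":0,"az":0,"gripper":0.65},{"dx":0,"dy":0,"dz":0,"ax":0,"ay":0,"az":0,"gripper":0.65}]' 80; python3 -c "
from h import *
i,d,P=cap('wrist','w4.png')
go(.6455,-.216,.27,-3)"
```

```text
time_s: 12.0
ee_pos: [0.6471, -0.2072, 0.0748]
ee_rot: [[-0.999, 0.002, -0.041], [0.042, 0.007, -0.999], [-0.002, -1.0, -0.007]]
wrist_force: [-2.8, 2.9, 4.6]
opening: 0.0708
p [ 0.6472 -0.2072  0.0749] op 0.0704 F [-4.   5.3  4.5] t 12.05 shares dxyz [ 0.02  -3.903  0.148]
turn [ 0.053  0.078 -0.011]
dxyz in turned [ 0.024 -3.902  0.177]
```

View pics/w4.png

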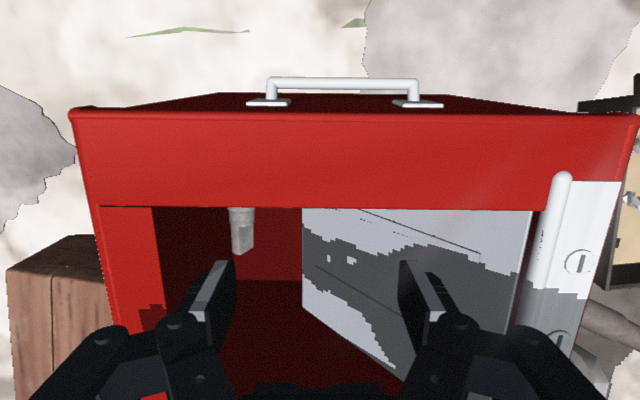

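The shank has dropped clear of the fingers to the box floor at (242,230), and the flap is pushed open on the right at (400,260). Lifting straight out, recentred.

```bash
python3 -m inch '[{"dx":0,"dy":0,"dz":0.1,"ax":0,"ay":0,"az":0,"gripper":0.6},{"dx":0,"dy":-0.3,"dz":0.02,"ax":0,"ay":0,"az":0,"gripper":0.5},{"dx":0,"dy":-0.6,"dz":0,"ax":0,"ay":0,"az":0,"gripper":0.5},{"dx":0,"dy":-0.7,"dz":0,"ax":0,"ay":0,"az":0,"gripper":0.5},{"dx":0,"dy":-0.7,"dz":0,"ax":0,"ay":0,"az":0,"gripper":0.5},{"dx":0,"dy":-0.7,"dz":0,"ax":0,"ay":0,"az":0,"gripper":0.5},{"dx":0,"dy":-0.6,"dz":0,"ax":0,"ay":0,"az":0,"gripper":0.5}]' 80; python3 -c "
from h import *
go(.50,.10,.25,4)"
```

```text
time_s: 12.75
ee_pos: [0.6444, -0.2162, 0.257]
ee_rot: [[-0.999, -0.005, -0.043], [0.043, 0.008, -0.999], [0.005, -1.0, -0.008]]
wrist_force: [0.8, -0.4, -1.0]
opening: 0.064
p [ 0.6444 -0.2162  0.257 ] op 0.064 F [ 0.8 -0.4 -1. ] t 12.75 shares dxyz [ 3.154  0.206 -6.194]
turn [ 0.06  -0.807  0.031]
dxyz in turned [ 2.439  0.14  -6.51 ]
```

```bash
python3 -m inch '[{"dx":0,"dy":0,"dz":0,"ax":0.06,"ay":-0.4,"az":0.03,"gripper":0.1},{"dx":0,"dy":0,"dz":0,"ax":0,"ay":-0.4,"az":0,"gripper":0.1},{"dx":0.27,"dy":0,"dz":-0.7,"ax":0,"ay":0,"az":0,"gripper":0.1},{"dx":0.27,"dy":0,"dz":-0.7,"ax":0,"ay":0,"az":0,"gripper":0.1},{"dx":0.27,"dy":0,"dz":-0.7,"ax":0,"ay":0,"az":0,"gripper":0.1},{"dx":0.27,"dy":0,"dz":-0.7,"ax":0,"ay":0,"az":0,"gripper":0.1},{"dx":0.27,"dy":0,"dz":-0.7,"ax":0,"ay":0,"az":0,"gripper":0.1},{"dx":0.27,"dy":0,"dz":-0.7,"ax":0,"ay":0,"az":0,"gripper":0.1},{"dx":0.27,"dy":0,"dz":-0.7,"ax":0,"ay":0,"az":0,"gripper":0.1},{"dx":0.27,"dy":0,"dz":-0.7,"ax":0,"ay":0,"az":0,"gripper":0.1},{"dx":0.27,"dy":0,"dz":-0.7,"ax":0,"ay":0,"az":0,"gripper":0.1},{"dx":0.27,"dy":0,"dz":-0.7,"ax":0,"ay":0,"az":0,"gripper":0.1},{"dx":0.27,"dy":0,"dz":-0.7,"ax":0,"ay":0,"az":0,"gripper":0.1},{"dx":0.27,"dy":0,"dz":-0.4,"ax":0,"ay":0,"az":0,"gripper":0.1},{"dx":0,"dy":0,"dz":0,"ax":0,"ay":0,"az":0,"gripper":0.1}]' 80; python3 -c "
from h import *
go(.436,.2185,.12,4.1)
i,d,P=cap('top'); print(np.round([world(d,P)[v,u,2] for v,u in((162,405),(162,425),(150,425),(175,425))],3))"
```

```text
time_s: 14.25
ee_pos: [0.4561, 0.1745, 0.2609]
ee_rot: [[-0.998, 0.025, 0.052], [-0.052, -0.02, -0.998], [-0.024, -0.999, 0.021]]
wrist_force: [0.2, 0.3, 0.6]
opening: 0.047
p [0.4561 0.1745 0.2609] op 0.047 F [0.2 0.3 0.6] t 14.25 shares dxyz [ 0.422  2.789 -0.96 ]
turn [-0.154 -0.14  -0.169]
dxyz in turned [ 0.337  2.818 -0.907]
[0.145 0.143 0.144 0.143]
```

```bash
python3 -m inch '[{"dx":0.2,"dy":0,"dz":-0.45,"ax":-0.15,"ay":-0.14,"az":-0.17,"gripper":0.1},{"dx":0.2,"dy":0.3,"dz":-0.45,"ax":0,"ay":0,"az":0,"gripper":0.1},{"dx":0,"dy":0.6,"dz":0,"ax":0,"ay":0,"az":0,"gripper":0.1},{"dx":0,"dy":0.6,"dz":0,"ax":0,"ay":0,"az":0,"gripper":0.1},{"dx":0,"dy":0.6,"dz":0,"ax":0,"ay":0,"az":0,"gripper":0.1},{"dx":0,"dy":0.6,"dz":0,"ax":0,"ay":0,"az":0,"gripper":0.1},{"dx":0,"dy":0.4,"dz":0,"ax":0,"ay":0,"az":0,"gripper":0.1},{"dx":0,"dy":0,"dz":0,"ax":0,"ay":0,"az":0,"gripper":0.1},{"dx":0,"dy":0,"dz":0,"ax":0,"ay":0,"az":0,"gripper":0.1}]' 80; python3 -c "
from h import *
go(.434,.2183,.05,4.1)
i,d,P=cap('wrist','w5.png'); X=world(d,P);  axes(X,dict(arbor=(.4365,.2185)))"
```

```text
time_s: 15.2
ee_pos: [0.4409, 0.2125, 0.1021]
ee_rot: [[-0.998, 0.002, 0.057], [-0.057, 0.002, -0.998], [-0.002, -1.0, -0.002]]
wrist_force: [-0.5, 0.3, 0.5]
opening: 0.0471
p [0.4409 0.2125 0.1021] op 0.0471 F [-0.5  0.3  0.5] t 15.2 shares dxyz [ 0.134  1.043 -0.122]
turn [ 0.017 -0.101 -0.016]
dxyz in turned [ 0.13   1.043 -0.126]
arbor mid [0.4371 0.2178] yaw 4.3 L 0.1481 crest 0.0525
```

```bash
python3 -m inch '[{"dx":0.13,"dy":0,"dz":-0.11,"ax":0,"ay":-0.1,"az":0,"gripper":0.1},{"dx":0,"dy":0.25,"dz":0,"ax":0,"ay":0,"az":0,"gripper":0.1},{"dx":0.02,"dy":0.25,"dz":0,"ax":0,"ay":0,"az":-0.03,"gripper":0.1},{"dx":0.02,"dy":0.25,"dz":0,"ax":0,"ay":0,"az":-0.03,"gripper":0.1},{"dx":0.02,"dy":0.25,"dz":0,"ax":0,"ay":0,"az":-0.03,"gripper":0.1},{"dx":0,"dy":0,"dz":0,"ax":0,"ay":0,"az":0,"gripper":0.1},{"dx":0,"dy":0,"dz":0,"ax":0,"ay":0,"az":0,"gripper":0.1}]' 80; python3 -c "
from h import *
go(.434,.2178,-.011,4.2)"
```

```text
time_s: 15.95
ee_pos: [0.4321, 0.2185, 0.0504]
ee_rot: [[-0.997, -0.008, 0.072], [-0.072, 0.003, -0.997], [0.007, -1.0, -0.003]]
wrist_force: [0.5, 0.5, 0.2]
opening: 0.0471
p [0.4321 0.2185 0.0504] op 0.0471 F [0.5 0.5 0.2] t 15.95 shares dxyz [-0.046  1.228  0.022]
turn [ 0.023 -0.009  0.053]
dxyz in turned [-0.037  1.229  0.018]
```

```bash
python3 -m inch '[{"dx":-0.04,"dy":0.1,"dz":0.02,"ax":0,"ay":0,"az":0.05,"gripper":0.1},{"dx":0,"dy":0.2,"dz":0,"ax":0,"ay":0,"az":0,"gripper":0.1},{"dx":0,"dy":0.2,"dz":0,"ax":0,"ay":0,"az":0,"gripper":0.1},{"dx":0,"dy":0.2,"dz":0,"ax":0,"ay":0,"az":0,"gripper":0.1},{"dx":0,"dy":0.2,"dz":0,"ax":0,"ay":0,"az":0,"gripper":0.1},{"dx":0,"dy":0,"dz":0,"ax":0,"ay":0,"az":0,"gripper":0.1}]' 80; python3 -c "
from h import *
go(.434,.2178,-.011,4.2)"
```

```text
time_s: 16.55
ee_pos: [0.4347, 0.2177, 0.0017]
ee_rot: [[-0.997, 0.001, 0.072], [-0.072, 0.003, -0.997], [-0.001, -1.0, -0.003]]
wrist_force: [0.1, -0.8, -0.5]
opening: 0.0466
p [0.4347 0.2177 0.0017] op 0.0466 F [ 0.1 -0.8 -0.5] t 16.55 shares dxyz [ 0.014  0.254 -0.003]
turn [ 0.024 -0.012 -0.006]
dxyz in turned [ 0.014  0.254 -0.004]
```

```bash
python3 -m inch '[{"dx":0.01,"dy":0.13,"dz":0,"ax":0,"ay":0,"az":0,"gripper":0.1},{"dx":0,"dy":0.12,"dz":0,"ax":0,"ay":0,"az":0,"gripper":0.1},{"dx":0,"dy":0,"dz":0,"ax":0,"ay":0,"az":0,"gripper":-1},{"dx":0,"dy":0,"dz":0,"ax":0,"ay":0,"az":0,"gripper":-1},{"dx":0,"dy":0,"dz":0,"ax":0,"ay":0,"az":0,"gripper":-1},{"dx":0,"dy":0,"dz":0,"ax":0,"ay":0,"az":0,"gripper":-1}]' 80; python3 -c "
from h import *
go(.434,.2178,-.011,4.2)"
```

```text
time_s: 17.15
ee_pos: [0.4341, 0.2191, -0.0114]
ee_rot: [[-0.997, 0.001, 0.073], [-0.073, 0.005, -0.997], [-0.001, -1.0, -0.005]]
wrist_force: [0.4, 0.5, -3.8]
opening: 0.029
p [ 0.4341  0.2191 -0.0114] op 0.029 F [ 0.4  0.5 -3.8] t 17.15 shares dxyz [ 0.004 -0.007  0.026]
turn [ 0.033 -0.004 -0.008]
dxyz in turned [ 0.004 -0.007  0.026]
```

```bash
python3 -m inch '[{"dx":0,"dy":-0.15,"dz":0,"ax":0,"ay":0,"az":0,"gripper":-1},{"dx":0,"dy":-0.4,"dz":0,"ax":0,"ay":0,"az":0,"gripper":-1},{"dx":0,"dy":-0.6,"dz":0,"ax":0,"ay":0,"az":0,"gripper":-1},{"dx":0,"dy":-0.6,"dz":0,"ax":0,"ay":0,"az":0,"gripper":-1},{"dx":0,"dy":-0.5,"dz":0,"ax":0,"ay":0,"az":0,"gripper":-1},{"dx":0,"dy":0,"dz":0,"ax":0,"ay":0,"az":0,"gripper":-1},{"dx":0,"dy":0,"dz":0,"ax":0,"ay":0,"az":0,"gripper":-1}]' 80; python3 -c "
from h import *
go(.6283,.1152,.1,4.6)"
```

```text
time_s: 17.85
ee_pos: [0.4289, 0.2154, 0.102]
ee_rot: [[-0.997, -0.01, 0.073], [-0.073, 0.0, -0.997], [0.01, -1.0, -0.001]]
wrist_force: [-1.1, 0.1, -8.0]
opening: 0.0292
p [0.4289 0.2154 0.102 ] op 0.0292 F [-1.1  0.1 -8. ] t 17.85 shares dxyz [-3.832  0.     2.289]
turn [ 0.008 -0.053  0.068]
dxyz in turned [-3.815  0.039  2.317]
```

```bash
python3 -m inch '[{"dx":-0.55,"dy":0,"dz":0.33,"ax":0,"ay":-0.05,"az":0.07,"gripper":-1},{"dx":-0.55,"dy":0,"dz":0.33,"ax":0,"ay":0,"az":0,"gripper":-1},{"dx":-0.55,"dy":0,"dz":0.33,"ax":0,"ay":0,"az":0,"gripper":-1},{"dx":-0.55,"dy":0,"dz":0.33,"ax":0,"ay":0,"az":0,"gripper":-1},{"dx":-0.55,"dy":0,"dz":0.33,"ax":0,"ay":0,"az":0,"gripper":-1},{"dx":-0.55,"dy":0,"dz":0.33,"ax":0,"ay":0,"az":0,"gripper":-1},{"dx":-0.4,"dy":0,"dz":0.25,"ax":0,"ay":0,"az":0,"gripper":-1},{"dx":0,"dy":0,"dz":0,"ax":0,"ay":0,"az":0,"gripper":-1},{"dx":0,"dy":0,"dz":0,"ax":0,"ay":0,"az":0,"gripper":-1}]' 80; python3 -c "
from h import *
go(.6283,.1152,.04,4.6)"
```

```text
time_s: 18.75
ee_pos: [0.6182, 0.1119, 0.0786]
ee_rot: [[-0.996, -0.026, 0.083], [-0.083, -0.006, -0.997], [0.027, -1.0, 0.004]]
wrist_force: [-0.5, 0.2, -7.9]
opening: 0.0293
p [0.6182 0.1119 0.0786] op 0.0293 F [-0.5  0.2 -7.9] t 18.75 shares dxyz [-0.226  0.767 -0.052]
turn [-0.029  0.022  0.191]
dxyz in turned [-0.206  0.773 -0.049]
```

```bash
python3 -m inch '[{"dx":-0.2,"dy":0.1,"dz":-0.05,"ax":-0.03,"ay":0.02,"az":0.19,"gripper":-1},{"dx":0,"dy":0.2,"dz":0,"ax":0,"ay":0,"az":0,"gripper":-1},{"dx":0,"dy":0.2,"dz":0,"ax":0,"ay":0,"az":0,"gripper":-1},{"dx":0,"dy":0.2,"dz":0,"ax":0,"ay":0,"az":0,"gripper":-1},{"dx":0,"dy":0,"dz":0,"ax":0,"ay":0,"az":0,"gripper":-1},{"dx":0,"dy":0,"dz":0,"ax":0,"ay":0,"az":0,"gripper":-1}]' 80; python3 -c "
from h import *
go(.6283,.1152,-.0105,4.6)"
```

```text
time_s: 19.35
ee_pos: [0.6214, 0.1162, 0.0349]
ee_rot: [[-0.996, -0.011, 0.084], [-0.084, -0.002, -0.996], [0.011, -1.0, 0.001]]
wrist_force: [-0.6, -0.2, -7.1]
opening: 0.0289
p [0.6214 0.1162 0.0349] op 0.0289 F [-0.6 -0.2 -7.1] t 19.35 shares dxyz [-0.147  0.906  0.032]
turn [-0.004  0.026  0.08 ]
dxyz in turned [-0.137  0.908  0.032]
```

```bash
python3 -m inch '[{"dx":-0.15,"dy":0,"dz":0.03,"ax":0,"ay":0.02,"az":0.08,"gripper":-1},{"dx":-0.02,"dy":0.2,"dz":0,"ax":0,"ay":0,"az":0.02,"gripper":-1},{"dx":-0.02,"dy":0.2,"dz":0,"ax":0,"ay":0,"az":0.02,"gripper":-1},{"dx":-0.02,"dy":0.15,"dz":0,"ax":0,"ay":0,"az":0.02,"gripper":-1},{"dx":0,"dy":0,"dz":0,"ax":0,"ay":0,"az":0,"gripper":-1},{"dx":0,"dy":0,"dz":0,"ax":0,"ay":0,"az":0,"gripper":-1}]' 80; python3 -c "
from h import *
go(.6283,.1152,-.0105,4.6)
i,d,P=cap('wrist','w6.png')"
```

```text
time_s: 19.95
ee_pos: [0.6336, 0.1155, 0.0055]
ee_rot: [[-0.997, 0.011, 0.08], [-0.08, 0.0, -0.997], [-0.011, -1.0, 0.001]]
wrist_force: [-0.4, 0.1, -7.5]
opening: 0.0292
p [0.6336 0.1155 0.0055] op 0.0292 F [-0.4  0.1 -7.5] t 19.95 shares dxyz [ 0.11   0.32  -0.003]
turn [-0.005  0.002 -0.08 ]
dxyz in turned [ 0.106  0.321 -0.003]
```

View pics/w6.png

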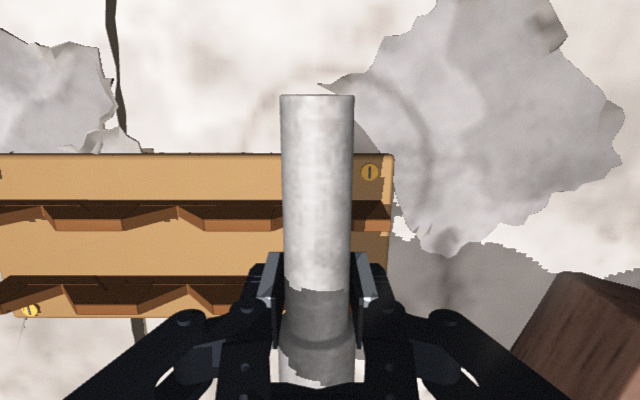

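The arbor (280–352, from row 95) is above the right notch. Lowering.

```bash
python3 -m inch '[{"dx":0.1,"dy":0,"dz":0,"ax":0,"ay":0,"az":-0.08,"gripper":-1},{"dx":0,"dy":0.1,"dz":0,"ax":0,"ay":0,"az":0,"gripper":-1},{"dx":0,"dy":0.1,"dz":0,"ax":0,"ay":0,"az":0,"gripper":-1},{"dx":0,"dy":0,"dz":0,"ax":0,"ay":0,"az":0,"gripper":-1},{"dx":0,"dy":0,"dz":0,"ax":0,"ay":0,"az":0,"gripper":-1}]' 80; python3 -c "
from h import *
go(.6283,.1152,-.0105,4.6)"
```

```text
time_s: 20.5
ee_pos: [0.6285, 0.1152, -0.0046]
ee_rot: [[-0.997, 0.0, 0.08], [-0.08, -0.001, -0.997], [-0.0, -1.0, 0.001]]
wrist_force: [1.1, -0.5, -7.1]
opening: 0.0293
p [ 0.6285  0.1152 -0.0046] op 0.0293 F [ 1.1 -0.5 -7.1] t 20.5 shares dxyz [ 0.004  0.119 -0.001]
turn [-0.005  0.002 -0.   ]
dxyz in turned [ 0.004  0.119 -0.001]
```

```bash
python3 -m inch '[{"dx":0,"dy":0.08,"dz":0,"ax":0,"ay":0,"az":0,"gripper":-1},{"dx":0,"dy":0.04,"dz":0,"ax":0,"ay":0,"az":0,"gripper":-1},{"dx":0,"dy":0,"dz":0,"ax":0,"ay":0,"az":0,"gripper":-1}]' 80; python3 -c "
from h import *
go(.6283,.1152,-.0114,4.6)"
```

```text
time_s: 20.8
ee_pos: [0.6294, 0.1164, -0.0097]
ee_rot: [[-0.997, 0.002, 0.081], [-0.081, 0.001, -0.997], [-0.002, -1.0, -0.001]]
wrist_force: [-0.6, 0.2, -7.4]
opening: 0.0289
p [ 0.6294  0.1164 -0.0097] op 0.0289 F [-0.6  0.2 -7.4] t 20.8 shares dxyz [0.025 0.034 0.022]
turn [ 0.004  0.006 -0.016]
dxyz in turned [0.025 0.034 0.022]
```

```bash
python3 -m inch '[{"dx":0.02,"dy":0.04,"dz":0.01,"ax":0,"ay":0,"az":0,"gripper":-1},{"dx":0,"dy":0.02,"dz":0,"ax":0,"ay":0,"az":0,"gripper":-1},{"dx":0,"dy":0,"dz":0,"ax":0,"ay":0,"az":0,"gripper":-0.25},{"dx":0,"dy":0,"dz":0,"ax":0,"ay":0,"az":0,"gripper":-0.15},{"dx":0,"dy":0,"dz":0,"ax":0,"ay":0,"az":0,"gripper":0.1},{"dx":0,"dy":0,"dz":0,"ax":0,"ay":0,"az":0,"gripper":0.1},{"dx":0,"dy":-0.2,"dz":0,"ax":0,"ay":0,"az":0,"gripper":0.1},{"dx":0,"dy":-0.4,"dz":0,"ax":0,"ay":0,"az":0,"gripper":0.1},{"dx":0,"dy":-0.5,"dz":0,"ax":0,"ay":0,"az":0,"gripper":0.1},{"dx":0,"dy":-0.5,"dz":0,"ax":0,"ay":0,"az":0,"gripper":0.1},{"dx":0,"dy":-0.5,"dz":0,"ax":0,"ay":0,"az":0,"gripper":0.1},{"dx":0,"dy":0,"dz":0,"ax":0,"ay":0,"az":0,"gripper":0.1}]' 80; python3 -c "
from h import *
go(.4275,.283,.12,4)
i,d,P=cap('wrist','w7.png'); X=world(d,P);np.save('w7.npy',X);  axes(X,dict(arbor=(.6313,.1152)))
i,d,P=cap('top'); X=world(d,P); axes(X,dict(arbor=(.6313,.1152),drill=(.428,.283)))"
```

```text
time_s: 22.0
ee_pos: [0.6307, 0.1155, 0.1023]
ee_rot: [[-0.997, 0.009, 0.08], [-0.08, 0.001, -0.997], [-0.009, -1.0, -0.0]]
wrist_force: [-0.1, -0.2, -0.1]
opening: 0.047
p [0.6307 0.1155 0.1023] op 0.047 F [-0.1 -0.2 -0.1] t 22.0 shares dxyz [ 3.777 -0.386 -3.666]
turn [ 0.003  0.077 -0.062]
dxyz in turned [ 3.82  -0.355 -3.625]
arbor mid [0.6327 0.1166] yaw 4.4 L 0.1478 crest 0.2093
  return _methods._mean(a, axis=axis, dtype=dtype,
  ret = ret.dtype.type(ret / rcount)
Traceback (most recent call last):
  File "h.py", line 36, in axes
    p=np.polyfit(ss[k],ll[k],1); e=(abs(s)<.1)&(abs(l)<.006)&(z>.025)&(z<.08)
TypeError: expected non-empty vector for x
```

```bash
python3 -m inch '[{"dx":0.5,"dy":-0.05,"dz":-0.48,"ax":0,"ay":0.08,"az":-0.06,"gripper":0},{"dx":0.5,"dy":-0.05,"dz":-0.48,"ax":0,"ay":0,"az":0,"gripper":0},{"dx":0.5,"dy":-0.05,"dz":-0.48,"ax":0,"ay":0,"az":0,"gripper":0},{"dx":0.5,"dy":-0.05,"dz":-0.48,"ax":0,"ay":0,"az":0,"gripper":0},{"dx":0.5,"dy":-0.05,"dz":-0.48,"ax":0,"ay":0,"az":0,"gripper":0},{"dx":0.5,"dy":-0.05,"dz":-0.48,"ax":0,"ay":0,"az":0,"gripper":0},{"dx":0.5,"dy":-0.05,"dz":-0.48,"ax":0,"ay":0,"az":0,"gripper":0},{"dx":0.2,"dy":0,"dz":-0.2,"ax":0,"ay":0,"az":0,"gripper":0},{"dx":0,"dy":0,"dz":0,"ax":0,"ay":0,"az":0,"gripper":0},{"dx":0,"dy":0,"dz":0,"ax":0,"ay":0,"az":0,"gripper":0}]' 80; python3 -c "
from h import *
i,d,P=cap('wrist','w8.png'); X=world(d,P);  axes(X,dict(drill=(.4275,.282)))
go(.4255,.2822,.05,4)"
```

```text
time_s: 23.1
ee_pos: [0.4207, 0.2793, 0.1082]
ee_rot: [[-0.998, -0.017, 0.065], [-0.065, -0.008, -0.998], [0.018, -1.0, 0.006]]
wrist_force: [-0.3, -0.8, 0.1]
opening: 0.0426
drill mid [0.4285 0.2824] yaw 3.7 L 0.1358 crest 0.2151
p [0.4209 0.2792 0.1081] op 0.0433 F [-0.7 -0.1 -0.8] t 23.15 shares dxyz [-0.117  1.16  -0.062]
turn [-0.045 -0.04   0.129]
dxyz in turned [-0.097  1.163 -0.054]
```

View pics/w8.png

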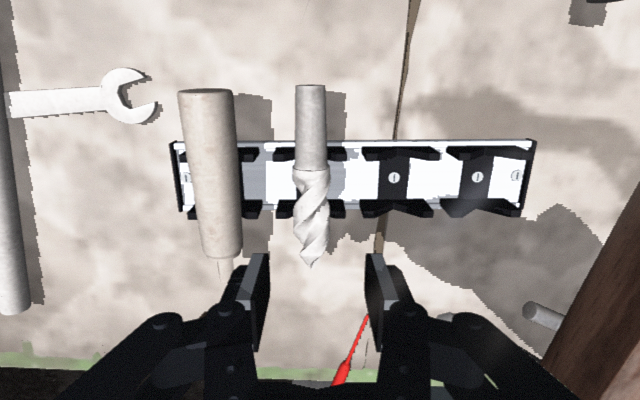

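The drill lies at (312,175), tip at (312,268), with its neighbours clear. Aligning and descending.

```bash
python3 -m inch '[{"dx":-0.1,"dy":0.1,"dz":-0.05,"ax":-0.04,"ay":-0.04,"az":0.13,"gripper":0},{"dx":0,"dy":0.25,"dz":0,"ax":0,"ay":0,"az":0,"gripper":0},{"dx":0,"dy":0.25,"dz":0,"ax":0,"ay":0,"az":0,"gripper":0},{"dx":0,"dy":0.25,"dz":0,"ax":0,"ay":0,"az":0,"gripper":0},{"dx":0,"dy":0.2,"dz":0,"ax":0,"ay":0,"az":0,"gripper":0},{"dx":0,"dy":0,"dz":0,"ax":0,"ay":0,"az":0,"gripper":0},{"dx":0,"dy":0,"dz":0,"ax":0,"ay":0,"az":0,"gripper":0}]' 80; python3 -c "
from h import *
go(.4255,.2823,-.0145,4)"
```

```text
time_s: 23.85
ee_pos: [0.4282, 0.2778, 0.0481]
ee_rot: [[-0.998, -0.002, 0.064], [-0.064, -0.002, -0.998], [0.002, -1.0, 0.002]]
wrist_force: [0.3, -0.2, -0.1]
opening: 0.0427
p [0.4282 0.2778 0.0481] op 0.0427 F [ 0.3 -0.2 -0.1] t 23.85 shares dxyz [ 0.045  1.252 -0.095]
turn [-0.013 -0.044  0.015]
dxyz in turned [ 0.047  1.252 -0.093]
```

```bash
python3 -m inch '[{"dx":0.04,"dy":0.1,"dz":-0.09,"ax":0,"ay":-0.04,"az":0.02,"gripper":0},{"dx":0,"dy":0.2,"dz":0,"ax":0,"ay":0,"az":0,"gripper":0},{"dx":0,"dy":0.2,"dz":0,"ax":0,"ay":0,"az":0,"gripper":0},{"dx":0,"dy":0.2,"dz":0,"ax":0,"ay":0,"az":0,"gripper":0},{"dx":0,"dy":0.2,"dz":0,"ax":0,"ay":0,"az":0,"gripper":0},{"dx":0,"dy":0,"dz":0,"ax":0,"ay":0,"az":0,"gripper":0}]' 80; python3 -c "
from h import *
go(.4255,.2823,-.0145,4)"
```

```text
time_s: 24.45
ee_pos: [0.426, 0.2831, -0.0002]
ee_rot: [[-0.998, 0.002, 0.07], [-0.07, -0.001, -0.998], [-0.002, -1.0, 0.001]]
wrist_force: [0.2, 0.4, 0.6]
opening: 0.0432
p [ 4.260e-01  2.831e-01 -2.000e-04] op 0.0432 F [0.2 0.4 0.6] t 24.45 shares dxyz [0.012 0.286 0.015]
turn [-0.009  0.004 -0.016]
dxyz in turned [0.011 0.286 0.015]
```

```bash
python3 -m inch '[{"dx":0.01,"dy":0.14,"dz":0.01,"ax":0,"ay":0,"az":0,"gripper":0},{"dx":0,"dy":0.14,"dz":0,"ax":0,"ay":0,"az":0,"gripper":0},{"dx":0,"dy":0,"dz":0,"ax":0,"ay":0,"az":0,"gripper":-1},{"dx":0,"dy":0,"dz":0,"ax":0,"ay":0,"az":0,"gripper":-1},{"dx":0,"dy":0,"dz":0,"ax":0,"ay":0,"az":0,"gripper":-1},{"dx":0,"dy":0,"dz":0,"ax":0,"ay":0,"az":0,"gripper":-1}]' 80; python3 -c "
from h import *
go(.4255,.2823,-.0145,4)"
```

```text
time_s: 25.05
ee_pos: [0.4256, 0.2844, -0.0149]
ee_rot: [[-0.997, 0.003, 0.071], [-0.071, 0.001, -0.997], [-0.003, -1.0, -0.001]]
wrist_force: [0.0, 1.9, -2.4]
opening: 0.0248
p [ 0.4256  0.2844 -0.0149] op 0.0248 F [ 0.   1.9 -2.4] t 25.05 shares dxyz [ 0.006 -0.007  0.042]
turn [ 0.008  0.011 -0.022]
dxyz in turned [ 0.006 -0.007  0.042]
```

```bash
python3 -m inch '[{"dx":0,"dy":-0.15,"dz":0,"ax":0,"ay":0,"az":0,"gripper":-1},{"dx":0,"dy":-0.4,"dz":0,"ax":0,"ay":0,"az":0,"gripper":-1},{"dx":0,"dy":-0.6,"dz":0,"ax":0,"ay":0,"az":0,"gripper":-1},{"dx":0,"dy":-0.6,"dz":0,"ax":0,"ay":0,"az":0,"gripper":-1},{"dx":0,"dy":-0.5,"dz":0,"ax":0,"ay":0,"az":0,"gripper":-1},{"dx":0,"dy":0,"dz":0,"ax":0,"ay":0,"az":0,"gripper":-1},{"dx":0,"dy":0,"dz":0,"ax":0,"ay":0,"az":0,"gripper":-1}]' 80; python3 -c "
from h import *
go(.626,.182,.1,4.6)"
```

```text
time_s: 25.75
ee_pos: [0.4225, 0.2794, 0.1]
ee_rot: [[-0.998, -0.004, 0.069], [-0.069, -0.005, -0.998], [0.004, -1.0, 0.005]]
wrist_force: [-0.9, 0.4, -5.3]
opening: 0.0249
p [0.4225 0.2794 0.1   ] op 0.0249 F [-0.9  0.4 -5.3] t 25.75 shares dxyz [-3.925 -0.005  2.225]
turn [-0.036 -0.078  0.031]
dxyz in turned [-3.9    0.     2.268]
```

```bash
python3 -m inch '[{"dx":-0.57,"dy":-0.05,"dz":0.33,"ax":-0.03,"ay":-0.08,"az":0.04,"gripper":-1},{"dx":-0.57,"dy":-0.05,"dz":0.33,"ax":0,"ay":0,"az":0.03,"gripper":-1},{"dx":-0.57,"dy":-0.05,"dz":0.33,"ax":0,"ay":0,"az":0.03,"gripper":-1},{"dx":-0.57,"dy":-0.05,"dz":0.33,"ax":0,"ay":0,"az":0.03,"gripper":-1},{"dx":-0.57,"dy":-0.05,"dz":0.33,"ax":0,"ay":0,"az":0.03,"gripper":-1},{"dx":-0.57,"dy":-0.05,"dz":0.33,"ax":0,"ay":0,"az":0.03,"gripper":-1},{"dx":-0.45,"dy":0,"dz":0.25,"ax":0,"ay":0,"az":0,"gripper":-1},{"dx":0,"dy":0,"dz":0,"ax":0,"ay":0,"az":0,"gripper":-1},{"dx":0,"dy":0,"dz":0,"ax":0,"ay":0,"az":0,"gripper":-1}]' 80; python3 -c "
from h import *
go(.626,.182,.04,4.6)"
```

```text
time_s: 26.65
ee_pos: [0.6228, 0.1748, 0.0977]
ee_rot: [[-0.997, 0.001, 0.083], [-0.083, -0.009, -0.996], [0.0, -1.0, 0.009]]
wrist_force: [-0.9, -0.2, -4.6]
opening: 0.0247
p [0.6228 0.1748 0.0977] op 0.0247 F [-0.9 -0.2 -4.6] t 26.65 shares dxyz [-0.075  1.153 -0.149]
turn [-0.067  0.022  0.002]
dxyz in turned [-0.075  1.154 -0.138]
```

```bash
python3 -m inch '[{"dx":-0.07,"dy":0,"dz":-0.14,"ax":-0.07,"ay":0.02,"az":0,"gripper":-1},{"dx":-0.01,"dy":0.25,"dz":0,"ax":0,"ay":0,"az":0.02,"gripper":-1},{"dx":-0.01,"dy":0.25,"dz":0,"ax":0,"ay":0,"az":0.02,"gripper":-1},{"dx":-0.01,"dy":0.25,"dz":0,"ax":0,"ay":0,"az":0.02,"gripper":-1},{"dx":-0.01,"dy":0.25,"dz":0,"ax":0,"ay":0,"az":0.02,"gripper":-1},{"dx":0,"dy":0,"dz":0,"ax":0,"ay":0,"az":0,"gripper":-1},{"dx":0,"dy":0,"dz":0,"ax":0,"ay":0,"az":0,"gripper":-1}]' 80; python3 -c "
from h import *
go(.626,.182,-.0145,4.6)"
```

```text
time_s: 27.35
ee_pos: [0.6231, 0.1846, 0.0389]
ee_rot: [[-0.996, 0.005, 0.085], [-0.085, 0.001, -0.996], [-0.005, -1.0, -0.0]]
wrist_force: [0.2, 0.0, -4.6]
opening: 0.0249
p [0.6231 0.1846 0.0389] op 0.0249 F [ 0.2  0.  -4.6] t 27.35 shares dxyz [-0.049  1.069  0.057]
turn [ 0.003  0.031 -0.036]
dxyz in turned [-0.054  1.068  0.056]
```

```bash
python3 -m inch '[{"dx":-0.05,"dy":0.1,"dz":0.05,"ax":0,"ay":0.03,"az":-0.04,"gripper":-1},{"dx":0,"dy":0.2,"dz":0,"ax":0,"ay":0,"az":0,"gripper":-1},{"dx":0,"dy":0.2,"dz":0,"ax":0,"ay":0,"az":0,"gripper":-1},{"dx":0,"dy":0.2,"dz":0,"ax":0,"ay":0,"az":0,"gripper":-1},{"dx":0,"dy":0,"dz":0,"ax":0,"ay":0,"az":0,"gripper":-1},{"dx":0,"dy":0,"dz":0,"ax":0,"ay":0,"az":0,"gripper":-1}]' 80; python3 -c "
from h import *
go(.626,.182,-.0145,4.6)"
```

```text
time_s: 27.95
ee_pos: [0.6269, 0.1819, 0.0016]
ee_rot: [[-0.997, 0.0, 0.079], [-0.079, 0.0, -0.997], [-0.0, -1.0, -0.0]]
wrist_force: [-0.0, 0.2, -4.6]
opening: 0.0252
p [0.6269 0.1819 0.0016] op 0.0252 F [-0.   0.2 -4.6] t 27.95 shares dxyz [ 0.019  0.322 -0.003]
turn [ 0.003 -0.006 -0.003]
dxyz in turned [ 0.019  0.322 -0.003]
```

```bash
python3 -m inch '[{"dx":0.02,"dy":0.12,"dz":0,"ax":0,"ay":0,"az":0,"gripper":-1},{"dx":0,"dy":0.12,"dz":0,"ax":0,"ay":0,"az":0,"gripper":-1},{"dx":0,"dy":0.06,"dz":0,"ax":0,"ay":0,"az":0,"gripper":-1},{"dx":0,"dy":0,"dz":0,"ax":0,"ay":0,"az":0,"gripper":-1},{"dx":0,"dy":0,"dz":0,"ax":0,"ay":0,"az":0,"gripper":-1}]' 80; python3 -c "
from h import *
go(.626,.182,-.0145,4.6)"
```

```text
time_s: 28.45
ee_pos: [0.6265, 0.1826, -0.0137]
ee_rot: [[-0.997, 0.002, 0.08], [-0.08, 0.001, -0.997], [-0.002, -1.0, -0.001]]
wrist_force: [-0.3, 0.7, -4.0]
opening: 0.0248
p [ 0.6265  0.1826 -0.0137] op 0.0248 F [-0.3  0.7 -4. ] t 28.45 shares dxyz [0.011 0.017 0.011]
turn [ 0.008 -0.003 -0.016]
dxyz in turned [0.011 0.017 0.011]
```

Releasing and rising.

```bash
python3 -m inch '[{"dx":0.01,"dy":0.02,"dz":0,"ax":0,"ay":0,"az":0,"gripper":-1},{"dx":0,"dy":0,"dz":0,"ax":0,"ay":0,"az":0,"gripper":-0.35},{"dx":0,"dy":0,"dz":0,"ax":0,"ay":0,"az":0,"gripper":-0.25},{"dx":0,"dy":0,"dz":0,"ax":0,"ay":0,"az":0,"gripper":0},{"dx":0,"dy":0,"dz":0,"ax":0,"ay":0,"az":0,"gripper":0},{"dx":0,"dy":-0.2,"dz":0,"ax":0,"ay":0,"az":0,"gripper":0},{"dx":0,"dy":-0.4,"dz":0,"ax":0,"ay":0,"az":0,"gripper":0},{"dx":0,"dy":-0.5,"dz":0,"ax":0,"ay":0,"az":0,"gripper":0},{"dx":0,"dy":-0.5,"dz":0,"ax":0,"ay":0,"az":0,"gripper":0},{"dx":0,"dy":-0.5,"dz":0,"ax":0,"ay":0,"az":0,"gripper":0},{"dx":0,"dy":0,"dz":0,"ax":0,"ay":0,"az":0,"gripper":0}]' 80; python3 -c "
from h import *
i,d,P=cap('wrist','w9.png'); X=world(d,P);np.save('w9.npy',X);  axes(X,dict(arbor=(.632,.116),drill=(.627,.182)))
go(.42,.3485,.12,4.3)"
```

```text
time_s: 29.55
ee_pos: [0.6276, 0.1832, 0.1005]
ee_rot: [[-0.997, 0.007, 0.08], [-0.08, 0.003, -0.997], [-0.008, -1.0, -0.002]]
wrist_force: [-0.7, -0.1, 0.2]
opening: 0.0425
arbor mid [0.6345 0.1159] yaw 6.9 L 0.1453 crest 0.0526
drill mid [0.6298 0.1816] yaw 4.0 L 0.1347 crest 0.2076
p [0.6268 0.1828 0.0987] op 0.0425 F [ 0.4 -0.  -0.3] t 29.6 shares dxyz [ 3.856 -0.442 -3.635]
turn [ 0.013  0.035 -0.042]
dxyz in turned [ 3.876 -0.426 -3.615]
```

View pics/w9.png

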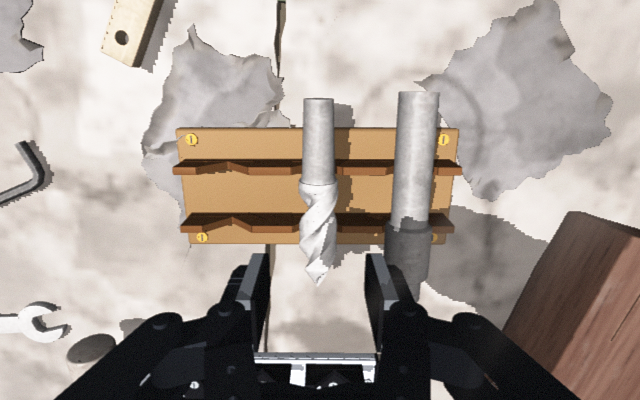

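The drill lies in the middle notch at (318,190) and the arbor in the right one at (415,190). The left notch at (230,195) is still free. The sleeve is next.

```bash
python3 -m inch '[{"dx":0.5,"dy":-0.05,"dz":-0.47,"ax":0,"ay":0.03,"az":-0.06,"gripper":0.13},{"dx":0.5,"dy":-0.05,"dz":-0.47,"ax":0,"ay":0,"az":0.02,"gripper":0.13},{"dx":0.5,"dy":-0.05,"dz":-0.47,"ax":-0.02,"ay":0,"az":0.02,"gripper":0.13},{"dx":0.5,"dy":-0.05,"dz":-0.47,"ax":-0.02,"ay":0,"az":0.02,"gripper":0.13},{"dx":0.5,"dy":-0.05,"dz":-0.47,"ax":-0.02,"ay":0,"az":0.02,"gripper":0.13},{"dx":0.5,"dy":-0.05,"dz":-0.47,"ax":-0.02,"ay":0,"az":0.02,"gripper":0.13},{"dx":0.5,"dy":-0.05,"dz":-0.47,"ax":0,"ay":0,"az":0.02,"gripper":0.13},{"dx":0.25,"dy":0,"dz":-0.25,"ax":0,"ay":0,"az":0,"gripper":0.13},{"dx":0,"dy":0,"dz":0,"ax":0,"ay":0,"az":0,"gripper":0.13},{"dx":0,"dy":0,"dz":0,"ax":0,"ay":0,"az":0,"gripper":0.13}]' 80; python3 -c "
from h import *
i,d,P=cap('wrist','w10.png'); X=world(d,P);  axes(X,dict(sleeve=(.4195,.349)))
go(.4187,.3485,.05,4.4);print(np.round(manip.sense()['joints'],0))"
```

```text
time_s: 30.6
ee_pos: [0.4165, 0.3464, 0.1115]
ee_rot: [[-0.997, 0.008, 0.073], [-0.073, 0.009, -0.997], [-0.008, -1.0, -0.008]]
wrist_force: [-0.6, -0.3, 0.1]
opening: 0.0486
sleeve mid [0.4197 0.3492] yaw 4.5 L 0.1393 crest 0.2185
p [0.4166 0.3463 0.1115] op 0.0486 F [-0.7 -0.3 -0.4] t 30.65 shares dxyz [-0.036  1.23  -0.031]
turn [ 0.059 -0.03  -0.057]
dxyz in turned [-0.046  1.23  -0.041]
[ -10.   14.  -39.  104.    9.   65. -138.]
```

```bash
python3 -m inch '[{"dx":-0.04,"dy":0.1,"dz":-0.04,"ax":0.06,"ay":-0.03,"az":-0.06,"gripper":0.13},{"dx":0,"dy":0.25,"dz":0,"ax":0,"ay":0,"az":0,"gripper":0.13},{"dx":0,"dy":0.25,"dz":0,"ax":0,"ay":0,"az":0,"gripper":0.13},{"dx":0,"dy":0.25,"dz":0,"ax":0,"ay":0,"az":0,"gripper":0.13},{"dx":0,"dy":0.2,"dz":0,"ax":0,"ay":0,"az":0,"gripper":0.13},{"dx":0,"dy":0,"dz":0,"ax":0,"ay":0,"az":0,"gripper":0.13},{"dx":0,"dy":0,"dz":0,"ax":0,"ay":0,"az":0,"gripper":0.13}]' 80; python3 -c "
from h import *
go(.4187,.349,-.010,4.4)"
```

```text
time_s: 31.35
ee_pos: [0.4208, 0.3443, 0.0513]
ee_rot: [[-0.997, -0.005, 0.071], [-0.071, -0.004, -0.997], [0.005, -1.0, 0.003]]
wrist_force: [0.1, 0.2, -0.0]
opening: 0.0482
p [0.4208 0.3443 0.0513] op 0.0482 F [ 0.1  0.2 -0. ] t 31.35 shares dxyz [ 0.028  1.226 -0.101]
turn [-0.024 -0.044  0.036]
dxyz in turned [ 0.034  1.226 -0.097]
```

```bash
python3 -m inch '[{"dx":0.03,"dy":0.1,"dz":-0.1,"ax":-0.02,"ay":-0.04,"az":0.04,"gripper":0.13},{"dx":0,"dy":0.2,"dz":0,"ax":0,"ay":0,"az":0,"gripper":0.13},{"dx":0,"dy":0.2,"dz":0,"ax":0,"ay":0,"az":0,"gripper":0.13},{"dx":0,"dy":0.2,"dz":0,"ax":0,"ay":0,"az":0,"gripper":0.13},{"dx":0,"dy":0.2,"dz":0,"ax":0,"ay":0,"az":0,"gripper":0.13},{"dx":0,"dy":0,"dz":0,"ax":0,"ay":0,"az":0,"gripper":0.13}]' 80; python3 -c "
from h import *
go(.4187,.349,-.010,4.4)"
```

```text
time_s: 31.95
ee_pos: [0.4191, 0.3502, 0.0032]
ee_rot: [[-0.997, 0.003, 0.077], [-0.077, 0.001, -0.997], [-0.003, -1.0, -0.0]]
wrist_force: [0.1, 1.0, 0.1]
opening: 0.0479
p [0.4191 0.3502 0.0032] op 0.0479 F [0.1 1.  0.1] t 31.95 shares dxyz [0.01  0.263 0.022]
turn [ 0.003  0.003 -0.019]
dxyz in turned [0.009 0.263 0.022]
```

```bash
python3 -m inch '[{"dx":0.01,"dy":0.13,"dz":0.02,"ax":0,"ay":0,"az":0,"gripper":0.13},{"dx":0,"dy":0.13,"dz":0,"ax":0,"ay":0,"az":0,"gripper":0.13},{"dx":0,"dy":0,"dz":0,"ax":0,"ay":0,"az":0,"gripper":-1},{"dx":0,"dy":0,"dz":0,"ax":0,"ay":0,"az":0,"gripper":-1},{"dx":0,"dy":0,"dz":0,"ax":0,"ay":0,"az":0,"gripper":-1},{"dx":0,"dy":0,"dz":0,"ax":0,"ay":0,"az":0,"gripper":-1}]' 80; python3 -c "
from h import *
go(.4187,.349,-.010,4.4)"
```

```text
time_s: 32.55
ee_pos: [0.4187, 0.3502, -0.0105]
ee_rot: [[-0.997, 0.003, 0.078], [-0.078, 0.002, -0.997], [-0.003, -1.0, -0.002]]
wrist_force: [0.0, 2.0, -2.4]
opening: 0.0309
p [ 0.4187  0.3502 -0.0105] op 0.0309 F [ 0.   2.  -2.4] t 32.55 shares dxyz [ 0.002 -0.009  0.023]
turn [ 0.013  0.007 -0.022]
dxyz in turned [ 0.002 -0.009  0.023]
```

```bash
python3 -m inch '[{"dx":0,"dy":-0.15,"dz":0,"ax":0,"ay":0,"az":0,"gripper":-1},{"dx":0,"dy":-0.4,"dz":0,"ax":0,"ay":0,"az":0,"gripper":-1},{"dx":0,"dy":-0.6,"dz":0,"ax":0,"ay":0,"az":0,"gripper":-1},{"dx":0,"dy":-0.6,"dz":0,"ax":0,"ay":0,"az":0,"gripper":-1},{"dx":0,"dy":-0.5,"dz":0,"ax":0,"ay":0,"az":0,"gripper":-1},{"dx":0,"dy":0,"dz":0,"ax":0,"ay":0,"az":0,"gripper":-1},{"dx":0,"dy":0,"dz":0,"ax":0,"ay":0,"az":0,"gripper":-1}]' 80; python3 -c "
from h import *
go(.621,.248,.1,4.6)"
```

```text
time_s: 33.25
ee_pos: [0.4154, 0.3448, 0.1031]
ee_rot: [[-0.997, -0.005, 0.077], [-0.076, -0.006, -0.997], [0.005, -1.0, 0.006]]
wrist_force: [-0.2, -0.4, -6.3]
opening: 0.0308
p [0.4154 0.3448 0.1031] op 0.0308 F [-0.2 -0.4 -6.3] t 33.25 shares dxyz [-3.953  0.053  2.245]
turn [-0.04  -0.027  0.039]
dxyz in turned [-3.944  0.062  2.26 ]
```

```bash
python3 -m inch '[{"dx":-0.57,"dy":-0.05,"dz":0.31,"ax":-0.04,"ay":-0.03,"az":0.04,"gripper":-1},{"dx":-0.57,"dy":-0.05,"dz":0.31,"ax":-0.01,"ay":0,"az":0.03,"gripper":-1},{"dx":-0.57,"dy":-0.05,"dz":0.31,"ax":-0.01,"ay":0,"az":0.03,"gripper":-1},{"dx":-0.57,"dy":-0.05,"dz":0.31,"ax":-0.01,"ay":0,"az":0.03,"gripper":-1},{"dx":-0.57,"dy":-0.05,"dz":0.31,"ax":-0.01,"ay":0,"az":0.03,"gripper":-1},{"dx":-0.57,"dy":-0.05,"dz":0.31,"ax":-0.01,"ay":0,"az":0.03,"gripper":-1},{"dx":-0.48,"dy":0,"dz":0.22,"ax":0,"ay":0,"az":0,"gripper":-1},{"dx":0,"dy":0,"dz":0,"ax":0,"ay":0,"az":0,"gripper":-1},{"dx":0,"dy":0,"dz":0,"ax":0,"ay":0,"az":0,"gripper":-1}]' 80; python3 -c "
from h import *
go(.621,.248,.04,4.6)"
```

```text
time_s: 34.15
ee_pos: [0.6165, 0.2476, 0.0981]
ee_rot: [[-0.996, -0.002, 0.084], [-0.084, -0.004, -0.996], [0.002, -1.0, 0.004]]
wrist_force: [-0.4, -0.2, -6.1]
opening: 0.0308
p [0.6165 0.2476 0.0981] op 0.0308 F [-0.4 -0.2 -6.1] t 34.15 shares dxyz [-0.093  1.162 -0.006]
turn [-0.028  0.026  0.016]
dxyz in turned [-9.100e-02  1.163e+00 -1.000e-03]
```

```bash
python3 -m inch '[{"dx":-0.09,"dy":0,"dz":0,"ax":-0.03,"ay":0.02,"az":0.02,"gripper":-1},{"dx":-0.01,"dy":0.25,"dz":0,"ax":0,"ay":0,"az":0.01,"gripper":-1},{"dx":-0.01,"dy":0.25,"dz":0,"ax":0,"ay":0,"az":0.01,"gripper":-1},{"dx":-0.01,"dy":0.25,"dz":0,"ax":0,"ay":0,"az":0.01,"gripper":-1},{"dx":-0.01,"dy":0.25,"dz":0,"ax":0,"ay":0,"az":0.01,"gripper":-1},{"dx":0,"dy":0,"dz":0,"ax":0,"ay":0,"az":0,"gripper":-1},{"dx":0,"dy":0,"dz":0,"ax":0,"ay":0,"az":0,"gripper":-1}]' 80; python3 -c "
from h import *
go(.621,.248,-.0105,4.6)"
```

```text
time_s: 34.85
ee_pos: [0.6182, 0.2495, 0.0391]
ee_rot: [[-0.996, -0.0, 0.085], [-0.085, -0.001, -0.996], [0.0, -1.0, 0.001]]
wrist_force: [0.2, -0.3, -6.2]
opening: 0.031
p [0.6182 0.2495 0.0391] op 0.031 F [ 0.2 -0.3 -6.2] t 34.85 shares dxyz [-0.054  0.992  0.033]
turn [-0.007  0.038  0.002]
dxyz in turned [-0.054  0.992  0.034]
```

```bash
python3 -m inch '[{"dx":-0.05,"dy":0.1,"dz":0.03,"ax":0,"ay":0.03,"az":0,"gripper":-1},{"dx":0,"dy":0.2,"dz":0,"ax":0,"ay":0,"az":0,"gripper":-1},{"dx":0,"dy":0.2,"dz":0,"ax":0,"ay":0,"az":0,"gripper":-1},{"dx":0,"dy":0.15,"dz":0,"ax":0,"ay":0,"az":0,"gripper":-1},{"dx":0,"dy":0,"dz":0,"ax":0,"ay":0,"az":0,"gripper":-1},{"dx":0,"dy":0,"dz":0,"ax":0,"ay":0,"az":0,"gripper":-1}]' 80; python3 -c "
from h import *
go(.621,.248,-.0105,4.6)"
```

```text
time_s: 35.45
ee_pos: [0.6219, 0.2482, 0.0046]
ee_rot: [[-0.997, 0.001, 0.08], [-0.08, -0.0, -0.997], [-0.001, -1.0, 0.0]]
wrist_force: [-0.7, 0.9, -6.4]
opening: 0.031
p [0.6219 0.2482 0.0046] op 0.031 F [-0.7  0.9 -6.4] t 35.45 shares dxyz [0.018 0.303 0.003]
turn [-0.003  0.002 -0.01 ]
dxyz in turned [0.017 0.303 0.003]
```

```bash
python3 -m inch '[{"dx":0.02,"dy":0.12,"dz":0,"ax":0,"ay":0,"az":0,"gripper":-1},{"dx":0,"dy":0.12,"dz":0,"ax":0,"ay":0,"az":0,"gripper":-1},{"dx":0,"dy":0.06,"dz":0,"ax":0,"ay":0,"az":0,"gripper":-1},{"dx":0,"dy":0,"dz":0,"ax":0,"ay":0,"az":0,"gripper":-1},{"dx":0,"dy":0,"dz":0,"ax":0,"ay":0,"az":0,"gripper":-1}]' 80; python3 -c "
from h import *
go(.621,.248,-.0105,4.6)"
```

```text
time_s: 35.95
ee_pos: [0.6217, 0.2492, -0.0101]
ee_rot: [[-0.997, 0.004, 0.081], [-0.081, 0.001, -0.997], [-0.004, -1.0, -0.001]]
wrist_force: [0.3, 0.1, -5.6]
opening: 0.0309
p [ 0.6217  0.2492 -0.0101] op 0.0309 F [ 0.3  0.1 -5.6] t 35.95 shares dxyz [0.017 0.009 0.023]
turn [ 0.005  0.006 -0.028]
dxyz in turned [0.017 0.009 0.023]
```

```bash
python3 -m inch '[{"dx":0.01,"dy":0.02,"dz":0.01,"ax":0,"ay":0,"az":0,"gripper":-1},{"dx":0,"dy":0,"dz":0,"ax":0,"ay":0,"az":0,"gripper":-0.2},{"dx":0,"dy":0,"dz":0,"ax":0,"ay":0,"az":0,"gripper":-0.1},{"dx":0,"dy":0,"dz":0,"ax":0,"ay":0,"az":0,"gripper":0.12},{"dx":0,"dy":0,"dz":0,"ax":0,"ay":0,"az":0,"gripper":0.12},{"dx":0,"dy":-0.2,"dz":0,"ax":0,"ay":0,"az":0,"gripper":0.12},{"dx":0,"dy":-0.4,"dz":0,"ax":0,"ay":0,"az":0,"gripper":0.12},{"dx":0,"dy":-0.6,"dz":0,"ax":0,"ay":0,"az":0,"gripper":0.12},{"dx":0,"dy":-0.7,"dz":0,"ax":0,"ay":0,"az":0,"gripper":0.12},{"dx":0,"dy":-0.7,"dz":0,"ax":0,"ay":0,"az":0,"gripper":0.12},{"dx":0.2,"dy":-0.7,"dz":0.5,"ax":0,"ay":0,"az":0,"gripper":0.12},{"dx":0.4,"dy":-0.5,"dz":0.6,"ax":0,"ay":0,"az":0,"gripper":0.12},{"dx":0.4,"dy":-0.3,"dz":0.6,"ax":0,"ay":0,"az":0,"gripper":0.12},{"dx":0.2,"dy":0,"dz":0.6,"ax":0,"ay":0,"az":0,"gripper":0.12},{"dx":0,"dy":0,"dz":0,"ax":0,"ay":0,"az":0,"gripper":0.12},{"dx":0,"dy":0,"dz":0,"ax":0,"ay":0,"az":0,"gripper":0.12}]' 80; python3 -c "
from h import *
i,d,P=cap('wrist','w11.png'); X=world(d,P);np.save('w11.npy',X);  axes(X,dict(arbor=(.632,.116),drill=(.627,.182),sleeve=(.621,.248)))
i,d,P=cap('top'); Z=world(d,P)[...,2]; print('flap z',np.round(np.nanpercentile(Z[145:180,402:446],[2,50,98]),3))
print(manip.sense()['ee_pos'])"
```

```text
time_s: 37.55
ee_pos: [0.5696, 0.1273, 0.2129]
ee_rot: [[-0.996, 0.015, 0.084], [-0.084, 0.004, -0.996], [-0.016, -1.0, -0.002]]
wrist_force: [0.6, 0.7, -0.1]
opening: 0.0482
arbor mid [0.6328 0.1167] yaw 4.6 L 0.1479 crest 0.0528
drill mid [0.629  0.1813] yaw 4.3 L 0.1349 crest 0.0505
sleeve mid [0.6221 0.2474] yaw 5.2 L 0.1383 crest 0.0565
flap z [0.143 0.146 0.151]
[0.56964153 0.12770048 0.21214771]
```

View pics/w11.png

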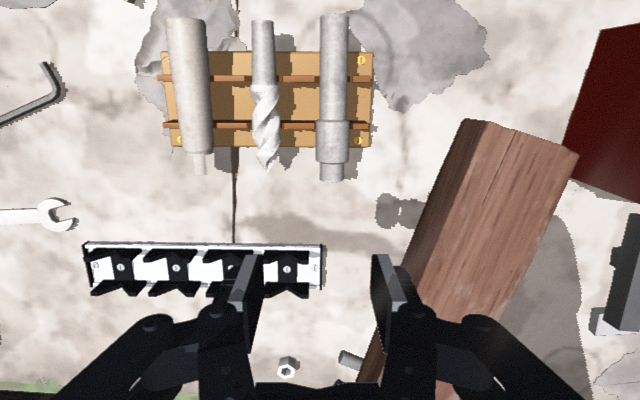

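Sleeve (188,90), drill (264,90) and arbor (333,95) lie in both strips from left to right. Crest heights match those on the rail, the flap is shut, and the arm is clear. Handing in.

```bash
python3 -c "
from h import *
print(manip.hand_in())"
```

```text
the job is handed in; nothing more can be done
None
```

The job is done and was handed in at about 38 s of the 122 s allowed. The sleeve, drill and arbor lie in the left, middle and right notches, in rail order. The broken shank was dropped into the scrap box through the held-open flap.

**Board:** In the last wrist picture all three tools lie in the Vs of both strips. Their crest heights match those on the rail. Their middles are within about 2 mm of the middle of the board along the tools; the drill and sleeve figures allow for a hidden end. The yaw is 4.3–5.2°, against 4.6° for the board.

**Scrap box:** The picture taken with the gripper open in the box showed the shank clear of the fingers, inside the box at the left. After the gripper left, the top-camera depth over the flap read 143–151 mm, which means it is shut. I could not see the shank again once the flap closed.

**What disagreed:**
- **Fingertip position:** The fingertips end about 32 mm above the reported TCP. My first grasp therefore closed in the air over the shank without touching it. I measured the offset in the wrist depth image and used it for every move after that.
- **Gripper opening:** It read about 2 mm below each tool's stated thickness.

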